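# Load the paint-jar mixer and close its guard

## Task

On the model-making bench, lift the mixer's clear guard right up, set the large screw-capped paint jar upright on the floor of the mixer's cup without dropping it, and lower the guard fully closed over it.

Things in the scene. Friction and masses are not known exactly. Their poses are not given: they have to be found in the camera images.
- guard (a joint): Mixer guard hinge, rad: 0 closed on its stop, growing as it is raised, upper stop 1.9; starts 0 to 0.2. Guard: clear hood, thin steel frame, 150 mm from hinge to front face, 130 wide, 80 high, open below, 0.3 kg. Its friction hinge holds it at any angle; moving it takes about 3 N at the bar. At 1.6 to 1.8 the whole hood stands behind the hinge, leaving the cup free from above.
- guard_bar (a point): Centre of the guard's handle: round black bar, 12 mm thick, 100 long, parallel to the hinge, 55 mm in front of the hood's face (49 mm free between) on two arms 45 mm either side of centre. Guard closed: 205 mm in front of the hinge axis, 50 mm above it, 90 mm above the table; swings up and to the rear about the hinge. Axes turn with the guard: y along the bar; closed, -x to the front, z up.
- cup_floor (a point): Centre of the inner floor of the mixer's black rubber cup, 40 mm above the table; the jar stands here. Inside diameter 54 mm at floor, 74 at the rim, 20 mm up. Axes: -x to the mixer's front (handle), +x to the hinge, y parallel to it, z up. The hinge axis lies 85 mm from here along +x, at this same height. Grey mixer base 200 (x) x 150 x 35 mm high, fixed, cup in its middle.
- jar: The large paint jar: upright, glass, paper label, black screw cap (top 19 mm), 40 mm diameter over glass and cap alike, 60 high, about 0.12 kg. Origin: centre of its underside; z up. It stands on the table. Not to be confused with: a like jar only 27 mm wide and 36 high, pointed dropper bottles 27 wide and 90 high, a flat tin 68 wide.
Mind the look-alikes: they are no part of the job. What is shaped like the jar but brown or turquoise is not meant.

How it is judged:
On the way, in this order (a step that is already met when the one before it is completed fails the run):
1. the guard is lifted up (past 1.2 rad) (value of joint guard above 1.2 rad), for 0.2 s.
2. the jar stands on the floor of the cup, let go, with the guard still up (horizontal distance between jar and cup_floor below 0.012 m and z of jar in the frame of cup_floor below 0.006 m and angle between jar's own z axis and vertical below 0.17 rad and contact force between the fingers and jar below 0.1 N and value of joint guard above 0.8 rad), for 0.2 s.
At the end, for the whole second after the job is handed in: The guard is closed (its joint below 0.09 rad, about 18 mm at the handle bar) over the large jar, which stands at rest and upright (within 10 degrees) on the floor of the mixer's cup, within 12 mm of its centre (value of joint guard below 0.09 rad and horizontal distance between jar and cup_floor below 0.012 m and z of jar in the frame of cup_floor below 0.006 m and angle between jar's own z axis and vertical below 0.17 rad and linear speed of jar below 0.02 m/s); the robot touches nothing.
It fails at once if the jar is dropped (falling freely by more than about 2 cm) (linear speed of jar above 0.65 m/s and contact force between the fingers and jar below 0.1 N).
It also fails if it takes over 72 s, if anything falls off the work surface, if the arm or the gripper's body presses on something with over 40 N, if the wrist force passes 120 N, or if a joint passes its speed limit or range.

## Robot

A 6-joint arm with a two-finger parallel gripper is mounted at the origin on the work surface. World frame = base frame: x ahead of the robot, y to its left, z up, the work surface at z = 0. Lengths are in m, angles in rad, forces in N, time in s.
With the tool pointing down it reaches from about 0.35 to 0.875 m from the base axis. Payload 15.5 kg.
Tool frame: the origin (TCP) lies on the front face of the gripper's body, between the roots of the fingers; the fingertips stand 73 mm ahead of it and the grasp point (between the pads) lies 54 mm ahead of it; z points along the fingers, y is the direction in which the jaws open and shut (so a half turn about z gives the same grasp; the last joint's range is limited). The gripper opens to 85 mm and grips with 20 to 120 N. Pads are 22 mm wide; open, the fingers measure 114 mm over their backs; the gripper's body (76 mm by 85 mm) begins 54 mm behind the grasp point. The pads swing forward as they close: fully open they stand 13 mm farther back than shut.
Start: joints at [1.177, 0.494, 1.345, -0, 1.302, -0.096], TCP at [0.184, 0.597, 0.304] pointing down, gripper open.
Joint ranges: [-2.91, 2.91], [-0.82, 2.16], [0.22, 2.67], [-1.22, 4.37], [0.12, 2.79], [-3.08, 3.08]. Speed limits (rad/s): [1.89, 1.89, 2.57, 3.01, 3.01, 3.01].

## Interface

Orientations are given as a rotation vector (axis times angle).
In Python, from cell import bot gives the robot as it stands.
- The arm moves only by the tool carry_out, never from a script. Its argument "steps" is a list of rows, each an object of numbers: "x", "y", "z": the shift along the tool's x, y, z in mm; "rx", "ry", "rz": the turn, a rotation vector about the tool's x, y, z in degrees; "claw": the opening, from -1 (shut) to 1 (fully open), so that 0 is half open. A call has 1 to 5 rows; each row shifts and turns the pose as measured when the row begins, along the tool's axes as they then stand; what a row does not reach is not made up. A row lasts 1/12 s, in which the tool goes at most 41.7 mm and 7.16 degrees, less where a joint would pass 70% of its speed; a pose out of reach is approached as far as the arm can. A call with a gripper value outside its range is refused whole. The fingers move at their own pace and stop on an object; the grip force is fixed at half the most. Time passes only in rows, so rows that do not move let the fingers close. It gives the time, the measured TCP pose, the force and the opening at its end, in the units of the state.
- bot.sense(): the state, without advancing time (a new reading comes with each control period).
- bot.capture(name): name is "side" or "top" or "wrist"; returns the picture (420x560x3 uint8, red, green, blue); there is no depth.
- bot.camera_params(name): a dict with "fx", "fy", "cx", "cy" (pixels), "rvec" (rotation vector, rad) and "tvec" (3), from world to camera coordinates, as OpenCV has them. Camera axes: x right, y down, z forward; pixel columns grow to the right and rows downward; lengths in m; the calibration is good to about 2 mm. A picture is of the moment at which its call begins: read the wrist's pose just before it. camera_params takes no time and is no camera call; for the wrist camera it gives the pose at the moment of the call.
- bot.job_done(): hands the job in, once; it reports no verdict.
The state is a dict: "time": time; "joint_pos": joint angles; "joint_vel": joint speeds; "tau": joint torques, N m; "position": TCP position; "tool_rot": TCP orientation; "force": force on the tool from outside, world axes, zero at the start; "wrist_torque": the same for the moment, N m; "gripper_width": finger opening in m.
Only numpy, scipy, OpenCV 4.12 (cv2) and the standard library are available. Lean on these libraries where they do the work, as an engineer would, in place of code of your own. Each camera call takes 0.05 s, during which the arm holds its last target.

## Working session

There is one attempt and no reset: what is moved stays moved. The work goes in short steps, Python scripts to look and compute and a tool call to move; the robot and the scene stay as the last step left them, time stands still between calls to the robot, and variables do not carry over. Pictures are saved under pics/ and viewed, and the job is handed in when it is done.

Besides the shell and the picture viewer there is one more tool, called after ">>>" by a JSON object that holds its "method" and its "body", one argument or row to a line. carry_out: Moves the arm, as the interface text tells. Its arguments: {"type":"object","properties":{"steps":{"type":"array"}},"required":["steps"]}

```bash
mkdir -p pics; ls
cat > h.py <<'E'
import numpy as np, cv2
from cell import bot
def snap(n,f):
    im=bot.capture(n); cv2.imwrite('pics/'+f,im[:,:,::-1].copy()); return im
def ray(n,u,v,p=None):
    p=p or bot.camera_params(n)
    R=cv2.Rodrigues(np.array(p['rvec'],float))[0]; t=np.array(p['tvec'],float)
    d=R.T@np.array([(u-p['cx'])/p['fx'],(v-p['cy'])/p['fy'],1.]); return -R.T@t,d
def onz(n,u,v,z,p=None):
    c,d=ray(n,u,v,p); return c+d*(z-c[2])/d[2]
def proj(n,P,p=None):
    p=p or bot.camera_params(n)
    K=np.array([[p['fx'],0,p['cx']],[0,p['fy'],p['cy']],[0,0,1.]])
    return cv2.projectPoints(np.array(P,float).reshape(-1,1,3),np.array(p['rvec'],float),np.array(p['tvec'],float),K,None)[0].reshape(-1,2)
E
python3 - <<'E'
from h import *
for n in ['side','top','wrist']:
    snap(n,n+'0.png'); p=bot.camera_params(n); print(n,p['fx'],ray(n,280,210))
print(bot.sense())
E
```

```text
pics
side 394.1021108769786 (array([ 0.1976653 , -0.60335835,  0.59270863]), array([ 0.42042955,  0.66740383, -0.61473587]))
top 421.3647958106661 (array([ 0.50406559, -0.06818094,  1.06793554]), array([ 0.04220718, -0.01099322, -0.99906882]))
wrist 352.02556904866645 (array([0.10779731, 0.62152316, 0.37308021]), array([ 0.28497443, -0.08417096, -0.95496297]))
{'time': 0.15, 'joint_pos': array([ 1.17648924e+00,  4.94026462e-01,  1.34597192e+00,  6.71960864e-06,
        1.30246975e+00, -9.55086586e-02]), 'joint_vel': array([-1.49273103e-03,  1.11423958e-05, -1.71085468e-03,  1.05487096e-03,
       -1.98293571e-03, -3.15171068e-03]), 'tau': array([ 1.53909117e-03, -8.82542825e+01, -3.84067082e+01, -5.58590136e-05,
        7.10278808e-03,  6.84184170e-05]), 'position': array([0.18390779, 0.59712584, 0.30345161]), 'tool_rot': array([-4.67577620e-01, -3.10638063e+00,  1.33160802e-03]), 'force': array([-0.81297329,  0.3656292 , -0.26882412]), 'wrist_torque': array([-0.02931275, -0.04004803, -0.01935901]), 'gripper_width': 0.0852569549868966}
```

View pics/top0.png

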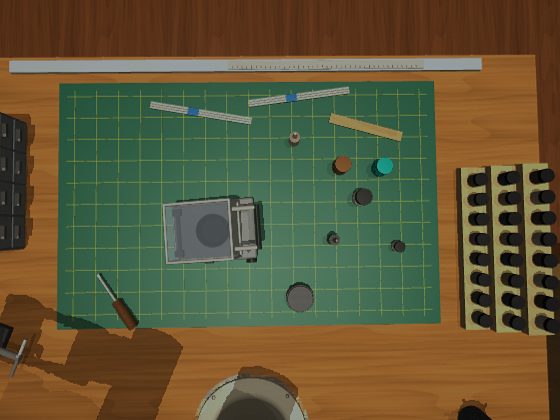

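View pics/side0.png

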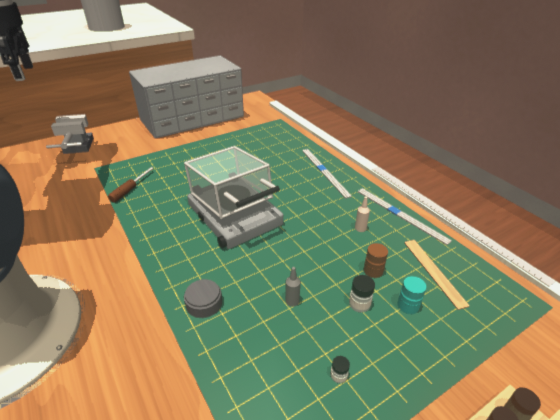

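Run:
```python
import cv2,numpy as np
a=cv2.imread('pics/top0.png');b=cv2.imread('pics/side0.png')
cv2.imwrite('pics/c1.png',cv2.resize(a[180:280,145:280],None,fx=5.5,fy=5.5,interpolation=2))
cv2.imwrite('pics/c2.png',cv2.resize(b[140:255,175:295],None,fx=5.2,fy=5.2,interpolation=2))
cv2.imwrite('pics/c3.png',np.hstack([cv2.resize(b[235:315,335:435],(500,400)),cv2.resize(a[150:214,330:410],(300,240))if 0 else cv2.resize(a[150:214,330:390],(300,400))]))
from h import *
for n,u,v,z in [('top',363,197,.06),('side',363,285,.06),('top',342,164,.06),('top',384,166,.06),('top',211,231,.04)]: print(n,u,v,onz(n,u,v,z))
```

```text
top 363 197 [ 0.57543927 -0.27932166  0.06      ]
side 363 285 [ 0.57218539 -0.28566028  0.06      ]
top 342 164 [ 0.65580485 -0.23023809  0.06      ]
top 384 166 [ 0.64985724 -0.33183527  0.06      ]
top 211 231 [0.49852681 0.0888241  0.04      ]
```

View pics/c1.png

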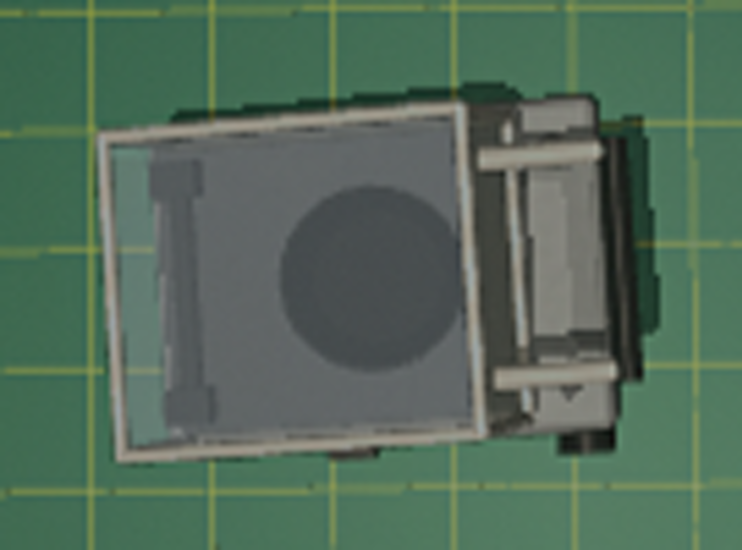

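View pics/c2.png

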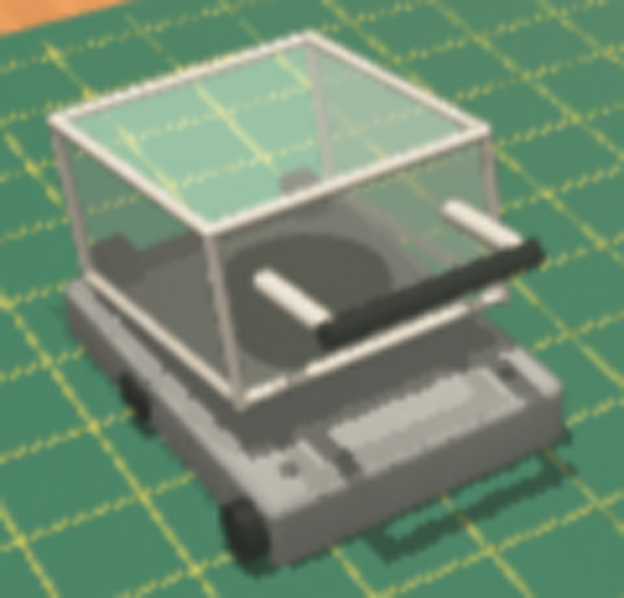

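View pics/c3.png

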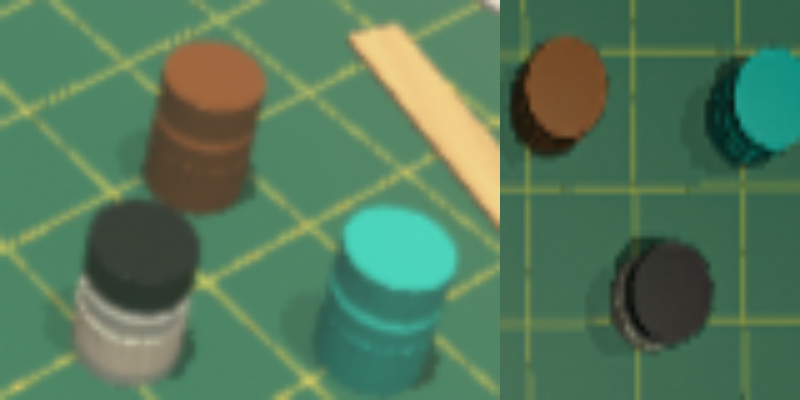

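Run:
```python
from h import *
def tri(a,b):
    c1,d1=ray('top',*a);c2,d2=ray('side',*b)
    s=np.linalg.lstsq(np.c_[d1,-d2],c2-c1,rcond=None)[0]
    P,Q=c1+d1*s[0],c2+d2*s[1]; return (P+Q)/2,np.linalg.norm(P-Q)
T=lambda x,y:(x/5.5+145-.4,y/5.5+180-.4); S=lambda x,y:(x/5.2+175-.4,y/5.2+140-.4)
e1=tri(T(618,138),S(537,252));e2=tri(T(632,378),S(328,335));print('bar',e1,e2,np.linalg.norm(e1[0]-e2[0]))
# hood top corners: front-far, front-near, rear-far, rear-near
for n,a,b in [('ff',(460,106),(490,130)),('fn',(485,435),(208,232)),('rf',(103,137),(310,37)),('rn',(122,460),(53,120))]: print(n,tri(T(*a),S(*b)))
print('cup rim',onz('top',*T(373,278),.06))
for c in [(597,100),(615,428)]: print('basecorner',onz('top',*T(*c),.035))
for c in [(560,385),(280,520)]: print('basecorner side',onz('side',*S(*c),.035))
top=cv2.imread('pics/top0.png');g=cv2.cvtColor(top,cv2.COLOR_BGR2HSV)
# jar cap
m=((g[:,:,2]<75)&(g[:,:,1]<90)).astype('uint8');m2=np.zeros_like(m);m2[180:215,345:380]=m[180:215,345:380]
n,l,s,c=cv2.connectedComponentsWithStats(m2);print(s,c)
for k in range(1,n):
  if s[k][4]>60: print(onz('top',*c[k],.06))
r=bot.sense()['tool_rot'];print(cv2.Rodrigues(np.array(r))[0])
```

```text
bar (array([ 0.55612386, -0.02669466,  0.12177964]), np.float64(0.0011642189977887944)) (array([ 0.45879298, -0.03163686,  0.12179851]), np.float64(4.7437629391165494e-05)) 0.09745627942274959
ff (array([0.56958216, 0.03465772, 0.14276351]), np.float64(0.00127763476613284))
fn (array([0.43796734, 0.02609895, 0.14317237]), np.float64(0.0003302754261849524))
rf (array([0.55962145, 0.18291127, 0.12008237]), np.float64(0.00021017417411478017))
rn (array([0.42875102, 0.17520531, 0.12003828]), np.float64(0.0005425872485106278))
cup rim [0.50062322 0.08238747 0.06      ]
basecorner [ 0.57854074 -0.01403198  0.035     ]
basecorner [ 0.43266288 -0.0205234   0.035     ]
basecorner side [ 0.57637532 -0.01203055  0.035     ]
basecorner side [ 0.43372043 -0.02642043  0.035     ]
[[     0      0    560    420 234942]
 [   352    189     21     17    258]] [[279.40907543 209.51413966]
 [362.29844961 196.62403101]]
[ 0.57636589 -0.27764826  0.06      ]
[[-9.55690348e-01  2.94373643e-01 -3.42314742e-04]
 [ 2.94373829e-01  9.55690012e-01 -8.05811369e-04]
 [ 8.99371519e-05 -8.70874649e-04 -9.99999617e-01]]
```

```bash
cat >> h.py <<'E'
from scipy.spatial.transform import Rotation as Ro
a=np.radians(3.3)
REAR=np.array([-np.sin(a),np.cos(a),0]); BARX=np.array([np.cos(a),np.sin(a),0]); UP=np.array([0,0,1.])
CUP=np.array([.5005,.082,.04]); HINGE=CUP+.085*REAR
def orient(phi,yaw=0):
    "phi deg tilt of tool z from down to rear"
    f=np.radians(phi); z=REAR*np.sin(f)-UP*np.cos(f); x=-BARX; return np.c_[x,np.cross(z,x),z]
def bar(th):
    r=np.hypot(.205,.05);b=th+np.arctan2(.05,.205); return HINGE-REAR*r*np.cos(b)+UP*r*np.sin(b)
def tcpbar(th,phi=30,d=.054): return bar(th)-d*orient(phi)[:,2]
def plan(p,R,cur=None):
    s=bot.sense()
    p0=np.array(s['position']) if cur is None else cur[0]; R0=Ro.from_rotvec(s['tool_rot']).as_matrix() if cur is None else cur[1]
    d=R0.T@(p-p0)*1000; rv=np.degrees(Ro.from_matrix(R0.T@R).as_rotvec())
    n=max(np.linalg.norm(d)/41.7,np.linalg.norm(rv)/7.16)
    print('d',d.round(1),'rot',rv.round(1),'rows',round(n,2))
E
python3 - <<'E'
from h import *
plan(np.array([.512,-.106,.30]),orient(0)); plan(np.array([.45,.25,.30]),orient(0)); print(tcpbar(.16),bar(.16),HINGE)
E
```

```text
d [-520.5 -575.4    3.9] rot [ -0.   -0.  -20.4] rows 18.61
d [-356.5 -253.4    3.6] rot [ -0.   -0.  -20.4] rows 10.49
[ 0.50835264 -0.05418948  0.16878697] [ 0.50679841 -0.02723425  0.1220216 ] [0.49560706 0.16685905 0.04      ]
```

>>> {"method": "carry_out", "body": {
  "steps": [
    {"x": -33, "y": -24, "rz": -4, "claw": -0.3},
    {"x": -34, "y": -22, "rz": -4, "claw": -0.3},
    {"x": -35, "y": -20, "rz": -4, "claw": -0.3},
    {"x": -35, "y": -20, "rz": -4, "claw": -0.3},
    {"x": -35, "y": -20, "rz": -4, "claw": -0.3}
  ]
}}

```text
schema error: expected keys x, y, z, rx, ry, rz, claw
```

Run:
```python
from h import *
plan(np.array([.512,-.106,.30]),orient(0)); print(bot.sense()['position'],bot.sense()['joint_pos'],bot.sense()['gripper_width'])
```

```text
d [-520.5 -575.4    3.9] rot [ -0.   -0.  -20.4] rows 18.61
[0.18390779 0.59712584 0.30345161] [ 1.17648924e+00  4.94026462e-01  1.34597192e+00  6.71960864e-06
  1.30246975e+00 -9.55086586e-02] 0.0852569549868966
```

>>> {"method": "carry_out", "body": {
  "steps": [
    {"x": -33, "y": -24, "z": 0, "rx": 0, "ry": 0, "rz": -4, "claw": -0.3},
    {"x": -34, "y": -22, "z": 0, "rx": 0, "ry": 0, "rz": -4, "claw": -0.3},
    {"x": -35, "y": -20, "z": 0, "rx": 0, "ry": 0, "rz": -4, "claw": -0.3},
    {"x": -35, "y": -20, "z": 0, "rx": 0, "ry": 0, "rz": -4, "claw": -0.3},
    {"x": -35, "y": -20, "z": 0, "rx": 0, "ry": 0, "rz": -4, "claw": -0.3}
  ]
}}

```text
time: 0.57
position: [0.3339, 0.4658, 0.3018]
tool_rot: [0.113, -3.137, 0.001]
force: [0.7, 2.1, -0.7]
gripper_width: 0.0302
```

Run:
```python
from h import *
plan(np.array([.512,-.106,.30]),orient(0)); print(bot.sense()['position'],bot.sense()['joint_pos'],bot.sense()['gripper_width'])
```

```text
d [-136.5 -583.1    1.8] rot [-0.  -0.2  0.8] rows 14.36
[0.33392667 0.46577974 0.30177924] [ 0.84389305  0.42354117  1.47752505  0.00167263  1.24322421 -0.79942542] 0.03018387601838482
```

>>> {"method": "carry_out", "body": {
  "steps": [
    {"x": -10, "y": -40, "z": 0, "rx": 0, "ry": 0, "rz": 0, "claw": -0.3},
    {"x": -10, "y": -40, "z": 0, "rx": 0, "ry": 0, "rz": 0, "claw": -0.3},
    {"x": -10, "y": -40, "z": 0, "rx": 0, "ry": 0, "rz": 0, "claw": -0.3},
    {"x": -10, "y": -40, "z": 0, "rx": 0, "ry": 0, "rz": 0, "claw": -0.3},
    {"x": -10, "y": -40, "z": 0, "rx": 0, "ry": 0, "rz": 0, "claw": -0.3}
  ]
}}

```text
time: 0.98
position: [0.403, 0.2693, 0.3007]
tool_rot: [0.122, -3.138, -0.001]
force: [1.3, 0.5, 0.3]
gripper_width: 0.0299
```

>>> {"method": "carry_out", "body": {
  "steps": [
    {"x": -10, "y": -40, "z": 0, "rx": 0, "ry": 0, "rz": 0, "claw": -0.3},
    {"x": -10, "y": -40, "z": 0, "rx": 0, "ry": 0, "rz": 0, "claw": -0.3},
    {"x": -10, "y": -40, "z": 0, "rx": 0, "ry": 0, "rz": 0, "claw": -0.3},
    {"x": -10, "y": -40, "z": 0, "rx": 0, "ry": 0, "rz": 0, "claw": -0.3},
    {"x": -10, "y": -40, "z": 0, "rx": 0, "ry": 0, "rz": 0, "claw": -0.3}
  ]
}}

```text
time: 1.4
position: [0.4667, 0.0708, 0.3007]
tool_rot: [0.124, -3.138, -0.001]
force: [1.3, 0.5, -0.7]
gripper_width: 0.0299
```

>>> {"method": "carry_out", "body": {
  "steps": [
    {"x": -10, "y": -40, "z": 0, "rx": -4, "ry": 0, "rz": 0, "claw": -0.3},
    {"x": -10, "y": -40, "z": 0, "rx": -6, "ry": 0, "rz": 0, "claw": -0.3},
    {"x": -10, "y": -40, "z": 0, "rx": -6, "ry": 0, "rz": 0, "claw": -0.3}
  ]
}}

```text
time: 1.65
position: [0.5019, -0.0331, 0.2944]
tool_rot: [0.127, -3.106, -0.392]
force: [2.0, 0.9, -0.2]
gripper_width: 0.0296
```

Run:
```python
from h import *
plan(tcpbar(.16,d=.154),orient(30)); print(bot.sense()['position'],bot.sense()['joint_pos'],bot.sense()['gripper_width'])
```

```text
d [ -3.4 -79.   20.1] rot [-15.6  -0.4   1.3] rows 2.19
[ 0.50192564 -0.03305986  0.29444166] [-0.30696353  0.36169996  1.63400182  0.24529583  1.25048266 -2.04955972] 0.029639782507449218
```

>>> {"method": "carry_out", "body": {
  "steps": [
    {"x": -2, "y": -40, "z": 8, "rx": -6, "ry": 0, "rz": 0, "claw": -0.3},
    {"x": -2, "y": -33, "z": 4, "rx": -6, "ry": 0, "rz": 1, "claw": -0.3},
    {"x": 0, "y": 0, "z": 0, "rx": -4, "ry": 0, "rz": 0, "claw": -0.3}
  ]
}}

```text
time: 1.9
position: [0.5147, -0.1086, 0.2615]
tool_rot: [0.094, -3.017, -0.837]
force: [-1.9, 0.9, -2.2]
gripper_width: 0.0299
```

Run:
```python
from h import *
plan(tcpbar(.16,d=.154),orient(30)); print(bot.sense()['position'],bot.sense()['joint_pos'],bot.sense()['gripper_width'])
snap('side','side1.png')
```

```text
d [3.2 0.9 7.6] rot [1.  0.3 0.3] rows 0.2
[ 0.51467516 -0.10859615  0.26146461] [-0.54115702  0.5137956   1.56377521  0.44900273  1.40386535 -2.32692306] 0.02986073534411215
```

View pics/side1.png

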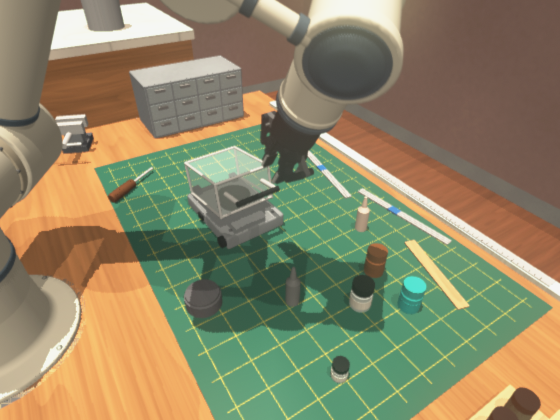

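>>> {"method": "carry_out", "body": {
  "steps": [
    {"x": 3, "y": 1, "z": 30, "rx": 1, "ry": 0, "rz": 0, "claw": -0.3},
    {"x": 0, "y": 0, "z": 30, "rx": 0, "ry": 0, "rz": 0, "claw": -0.3},
    {"x": 0, "y": 0, "z": 25, "rx": 0, "ry": 0, "rz": 0, "claw": -0.3}
  ]
}}

```text
time: 2.2
position: [0.5112, -0.0679, 0.1888]
tool_rot: [0.083, -3.031, -0.812]
force: [0.1, 0.8, -0.5]
gripper_width: 0.0298
```

Run:
```python
from h import *
plan(tcpbar(.16),orient(30))
snap('wrist','w2.png');snap('side','side2.png'); s=cv2.imread('pics/side2.png');cv2.imwrite('pics/s2c.png',cv2.resize(s[100:260,170:350],None,fx=3.5,fy=3.5))
```

```text
d [ 2.3  2.  24.2] rot [-0.   0.7  0. ] rows 0.59
```

View pics/s2c.png

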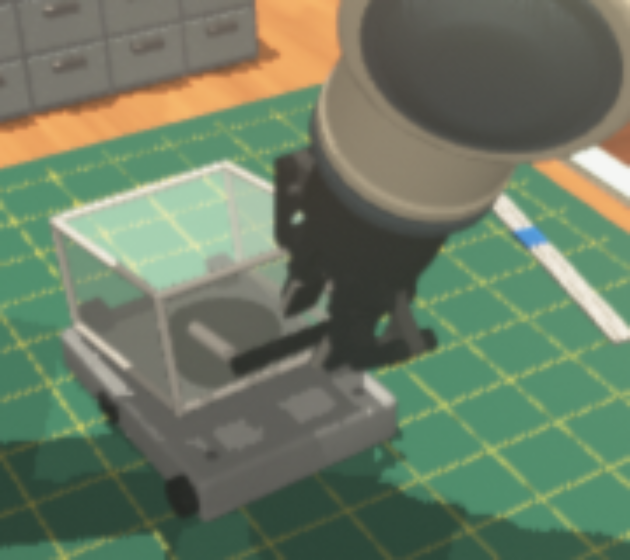

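View pics/w2.png

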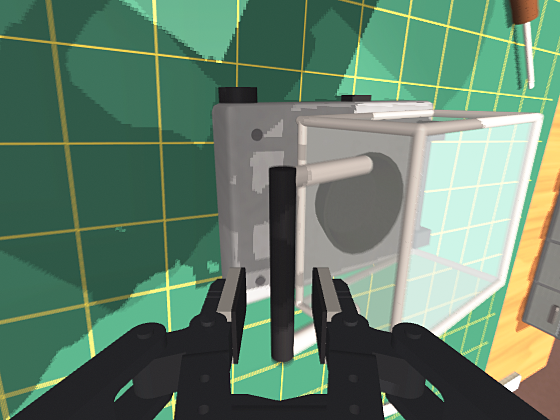

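>>> {"method": "carry_out", "body": {
  "steps": [
    {"x": 2, "y": 1, "z": 13, "rx": 0, "ry": 0, "rz": 0, "claw": -0.3},
    {"x": 0, "y": 1, "z": 11, "rx": 0, "ry": 0, "rz": 0, "claw": -0.4},
    {"x": 0, "y": 0, "z": 0, "rx": 0, "ry": 0, "rz": 0, "claw": -0.5}
  ]
}}

```text
time: 2.55
position: [0.5078, -0.0515, 0.1691]
tool_rot: [0.089, -3.026, -0.811]
force: [-0.3, 0.6, 0.2]
gripper_width: 0.0215
```

Run:
```python
from h import *
plan(tcpbar(.16),orient(30))
snap('wrist','w3.png')
prev=None
for th in np.arange(.16,1.75,.15):
    p=tcpbar(th)
    if prev is not None: print(round(th,2),(orient(30).T@(p-prev)*1000).round(1))
    prev=p
```

```text
d [-0.4 -2.5 -1.1] rot [-0.   0.4  0.2] rows 0.07
0.31 [ -0.   26.6 -17.1]
0.46 [ -0.   28.8 -13. ]
0.61 [ 0.  30.5 -8.5]
0.76 [-0.  31.4 -3.9]
0.91 [-0.  31.6  0.9]
1.06 [ 0.  31.1  5.6]
1.21 [-0.  29.9 10.2]
1.36 [-0.  28.1 14.5]
1.51 [ 0.  25.6 18.6]
1.66 [ 0.  22.5 22.2]
```

View pics/w3.png

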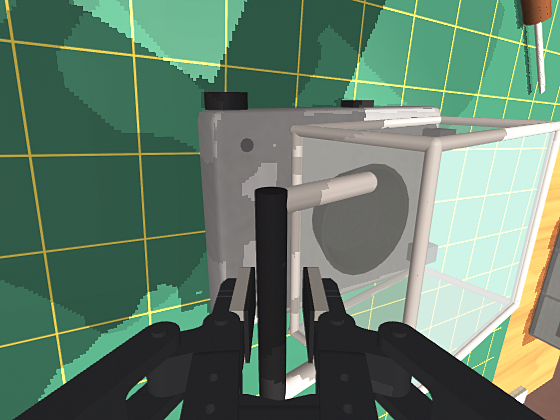

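>>> {"method": "carry_out", "body": {
  "steps": [
    {"x": 0, "y": 13, "z": -9, "rx": 0, "ry": 0, "rz": 0, "claw": -0.5},
    {"x": 0, "y": 14, "z": -8, "rx": 0, "ry": 0, "rz": 0, "claw": -0.5},
    {"x": 0, "y": 14, "z": -7, "rx": 0, "ry": 0, "rz": 0, "claw": -0.5},
    {"x": 0, "y": 15, "z": -6, "rx": 0, "ry": 0, "rz": 0, "claw": -0.5},
    {"x": 0, "y": 15, "z": -5, "rx": 0, "ry": 0, "rz": 0, "claw": -0.5}
  ]
}}

```text
time: 3.02
position: [0.5062, -0.0111, 0.24]
tool_rot: [0.089, -3.031, -0.802]
force: [1.2, -0.6, -2.6]
gripper_width: 0.0212
```

```bash
cat >> h.py <<'E'
def theta():
    s=bot.sense();R=Ro.from_rotvec(s['tool_rot']).as_matrix(); g=np.array(s['position'])+.054*R[:,2]-HINGE
    print('theta~',round(np.arctan2(g[2],-g@REAR)-np.arctan2(.05,.205),3),'r mm',round(1000*np.hypot(g[2],g@REAR),1),'lat',round(1000*(g@BARX),1))
E
python3 - <<'E'
from h import *
theta(); plan(tcpbar(.61),orient(30))
snap('side','side4.png')
E
```

```text
theta~ 0.551 r mm 215.4 lat 0.8
d [ 0.3 12.9  1.3] rot [-0.4  0.5  0.2] rows 0.31
```

View pics/side4.png

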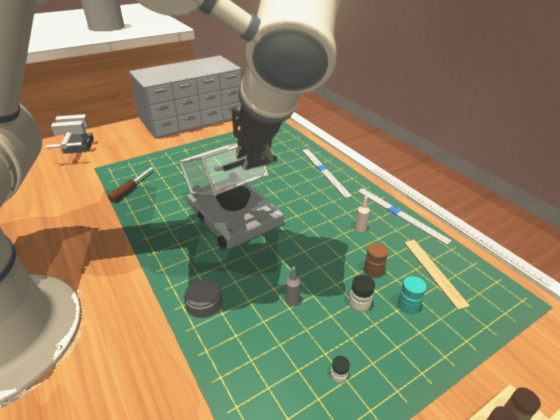

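Guard is rising with the gripper (hood visibly open around (225,170)). Continue along the arc.

>>> {"method": "carry_out", "body": {
  "steps": [
    {"x": 0, "y": 15, "z": 0, "rx": 0, "ry": 0, "rz": 0, "claw": -0.5},
    {"x": 0, "y": 16, "z": -1, "rx": 0, "ry": 0, "rz": 0, "claw": -0.5},
    {"x": 0, "y": 16, "z": -1, "rx": 0, "ry": 0, "rz": 0, "claw": -0.5},
    {"x": 0, "y": 16, "z": 0, "rx": 0, "ry": 0, "rz": 0, "claw": -0.5},
    {"x": 0, "y": 16, "z": 1, "rx": 0, "ry": 0, "rz": 0, "claw": -0.5}
  ]
}}

```text
time: 3.48
position: [0.5039, 0.0557, 0.2863]
tool_rot: [-0.091, 3.035, 0.792]
force: [0.1, -1.3, -2.3]
gripper_width: 0.0213
```

Run:
```python
from h import *
theta(); plan(tcpbar(.91),orient(30)); plan(tcpbar(1.2),orient(30));plan(tcpbar(1.36),orient(30))
```

```text
theta~ 0.928 r mm 216.6 lat 2.8
d [ 2.  -5.   5.2] rot [-0.8  1.   0.4] rows 0.18
d [ 1.8 54.3 19.3] rot [-0.8  1.   0.4] rows 1.38
d [ 1.9 84.5 34.2] rot [-0.8  1.   0.4] rows 2.19
```

>>> {"method": "carry_out", "body": {
  "steps": [
    {"x": 1, "y": 16, "z": 5, "rx": 0, "ry": 0, "rz": 0, "claw": -0.5},
    {"x": 1, "y": 16, "z": 5, "rx": 0, "ry": 0, "rz": 0, "claw": -0.5},
    {"x": 0, "y": 16, "z": 6, "rx": 0, "ry": 0, "rz": 0, "claw": -0.5},
    {"x": 0, "y": 15, "z": 7, "rx": 0, "ry": 0, "rz": 0, "claw": -0.5},
    {"x": 0, "y": 15, "z": 8, "rx": 0, "ry": 0, "rz": 0, "claw": -0.5}
  ]
}}

```text
time: 3.9
position: [0.4993, 0.1384, 0.3021]
tool_rot: [-0.092, 3.028, 0.782]
force: [-0.3, -1.2, -0.2]
gripper_width: 0.0216
```

Run:
```python
from h import *
theta(); plan(tcpbar(1.36),orient(30));plan(tcpbar(1.55),orient(30)); plan(tcpbar(1.7),orient(30)); print(bot.sense()['joint_pos'])
snap('side','side5.png')
```

```text
theta~ 1.32 r mm 214.9 lat 3.5
d [2.2 4.6 7.5] rot [-1.1  1.5  0.6] rows 0.27
d [ 2.5 37.  31. ] rot [-1.1  1.5  0.6] rows 1.16
d [ 2.9 59.  53.7] rot [-1.1  1.5  0.6] rows 1.91
[-0.09696056  0.36102243  1.69264504  0.54288335  1.19956505 -1.95838171]
```

View pics/side5.png

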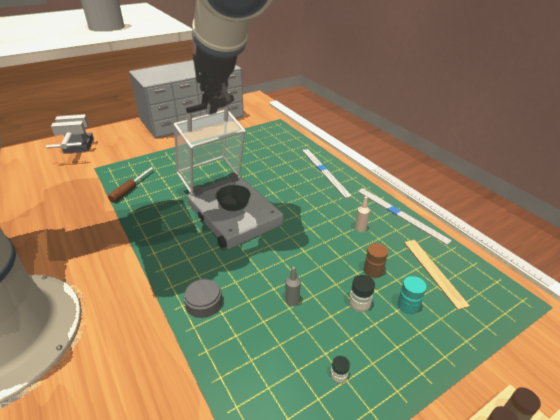

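>>> {"method": "carry_out", "body": {
  "steps": [
    {"x": 1, "y": 13, "z": 9, "rx": 0, "ry": 0, "rz": 0, "claw": -0.5},
    {"x": 1, "y": 13, "z": 10, "rx": 0, "ry": 0, "rz": 0, "claw": -0.5},
    {"x": 1, "y": 12, "z": 11, "rx": 0, "ry": 0, "rz": 0, "claw": -0.5},
    {"x": 0, "y": 12, "z": 11, "rx": 0, "ry": 0, "rz": 0, "claw": -0.5},
    {"x": 0, "y": 10, "z": 11, "rx": 0, "ry": 0, "rz": 0, "claw": -0.5}
  ]
}}

```text
time: 4.37
position: [0.4946, 0.217, 0.2884]
tool_rot: [-0.095, 3.022, 0.776]
force: [-0.7, -1.8, -0.3]
gripper_width: 0.0213
```

Run:
```python
from h import *
theta(); plan(tcpbar(1.7),orient(30)); snap('wrist','w6.png'); snap('side','side6.png')
```

```text
theta~ 1.693 r mm 215.0 lat 3.6
d [ 2.  -3.2  3.6] rot [-1.2  1.8  0.8] rows 0.33
```

View pics/side6.png

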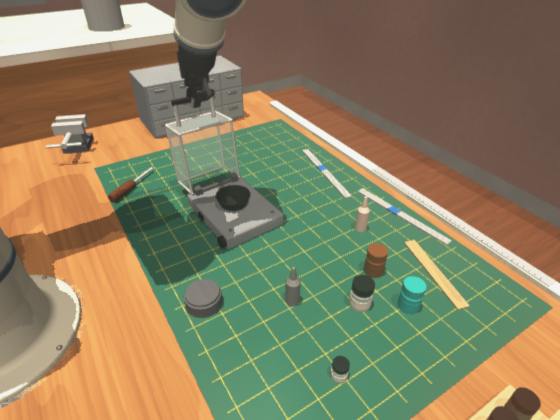

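View pics/w6.png

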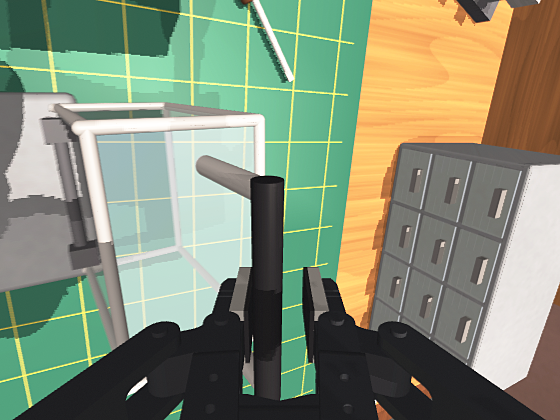

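>>> {"method": "carry_out", "body": {
  "steps": [
    {"x": 0, "y": -2, "z": -10, "rx": 0, "ry": 0, "rz": 0, "claw": -0.45},
    {"x": 0, "y": 0, "z": -35, "rx": 0, "ry": 0, "rz": 0, "claw": -0.4},
    {"x": 0, "y": 0, "z": -40, "rx": 0, "ry": 0, "rz": 0, "claw": 0},
    {"x": 0, "y": -35, "z": -15, "rx": 5, "ry": 0, "rz": 0, "claw": 0.4},
    {"x": 0, "y": -40, "z": 0, "rx": 7, "ry": 0, "rz": 0, "claw": 0.4}
  ]
}}

```text
time: 4.88
position: [0.4991, 0.0936, 0.3489]
tool_rot: [-0.096, 3.082, 0.45]
force: [0.8, -0.5, -1.0]
gripper_width: 0.0594
```

Run:
```python
from h import *
plan(np.array([.575,-.279,.22]),orient(0)); print(bot.sense()['position']); snap('side','side7.png')
```

```text
d [ -50.  -397.9   17.9] rot [16.6  1.9  0.3] rows 9.63
[0.49910872 0.09358047 0.34885106]
```

View pics/side7.png

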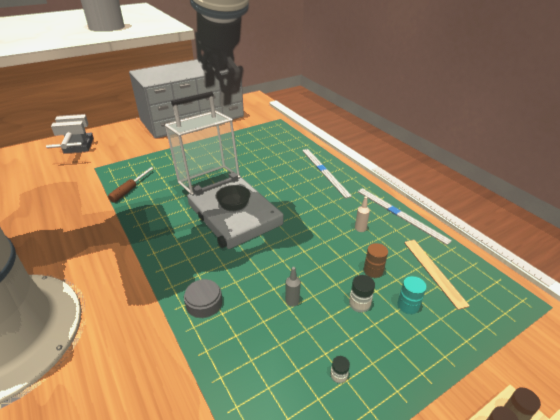

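>>> {"method": "carry_out", "body": {
  "steps": [
    {"x": -5, "y": -40, "z": 0, "rx": 6, "ry": 0, "rz": 0, "claw": 0.5},
    {"x": -5, "y": -40, "z": 0, "rx": 6, "ry": 0, "rz": 0, "claw": 0.5},
    {"x": -5, "y": -40, "z": 0, "rx": 5, "ry": 2, "rz": 0, "claw": 0.5},
    {"x": -6, "y": -40, "z": 0, "rx": 0, "ry": 0, "rz": 0, "claw": 0.5},
    {"x": -6, "y": -40, "z": 0, "rx": 0, "ry": 0, "rz": 0, "claw": 0.5}
  ]
}}

```text
time: 5.35
position: [0.534, -0.1088, 0.3371]
tool_rot: [0.084, -3.138, 0.067]
force: [1.9, 0.8, -0.4]
gripper_width: 0.0644
```

>>> {"method": "carry_out", "body": {
  "steps": [
    {"x": -6, "y": -40, "z": 5, "rx": 0, "ry": 0, "rz": 0, "claw": 0.5},
    {"x": -6, "y": -40, "z": 10, "rx": 0, "ry": 0, "rz": 0, "claw": 0.5},
    {"x": -6, "y": -40, "z": 10, "rx": 0, "ry": 0, "rz": 0, "claw": 0.5}
  ]
}}

```text
time: 5.6
position: [0.5556, -0.2321, 0.3233]
tool_rot: [-0.077, 3.139, -0.074]
force: [1.0, 0.3, -0.3]
gripper_width: 0.0641
```

Run:
```python
from h import *
plan(np.array([.575,-.279,.22]),orient(0)); print(bot.sense()['position'],bot.sense()['joint_pos']); snap('top','top8.png');snap('wrist','w8.png')
a=cv2.imread('pics/top8.png');cv2.imwrite('pics/c8.png',cv2.resize(a[180:280,145:280],None,fx=5.5,fy=5.5,interpolation=2))
```

```text
d [-17.1 -42.8 105.4] rot [-2.7 -0.  -0.5] rows 2.76
[ 0.55559164 -0.23213456  0.32329319] [-0.47695713  0.436285    1.39169376 -0.04266814  1.290265   -2.08530429]
```

View pics/c8.png

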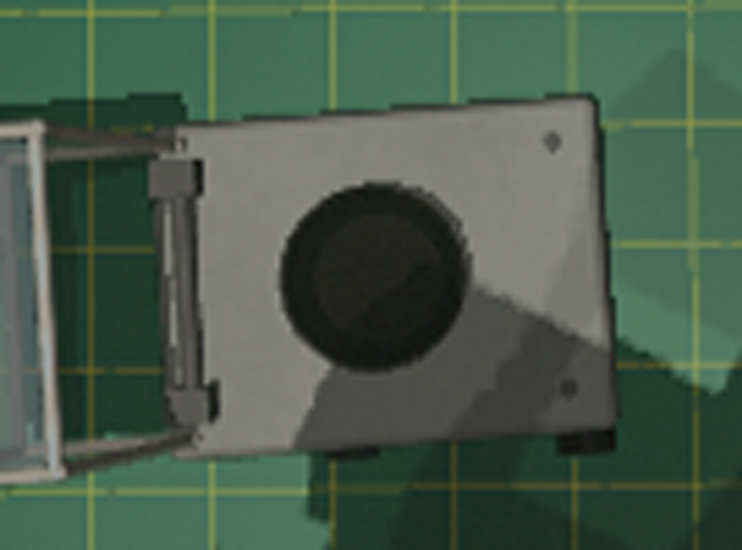

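View pics/w8.png

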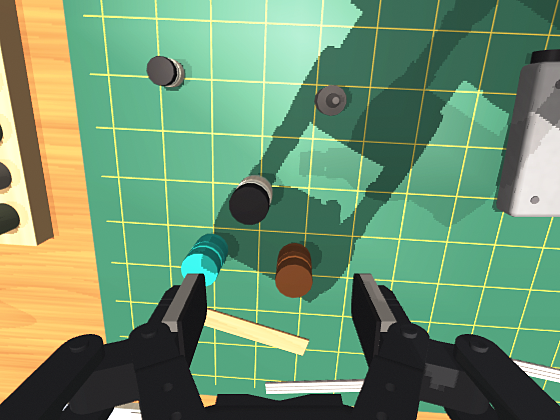

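Run:
```python
from h import *
a=cv2.imread('pics/top8.png').max(2); m=(a<62).astype('uint8'); 
print('rim hand',onz('top',375/5.5+144.6,276.5/5.5+179.6,.06))
for (im,z,box) in [('w8.png',.06,(160,180,235,280))]:
    w=cv2.imread('pics/'+im); h=cv2.cvtColor(w,cv2.COLOR_BGR2HSV); mm=((w.max(2)<48)).astype('uint8'); y0,x0=box[0],box[1]
    k=np.zeros_like(mm);k[box[0]:box[2],box[1]:box[3]]=mm[box[0]:box[2],box[1]:box[3]]
    n,l,s,c=cv2.connectedComponentsWithStats(k); i=1+np.argmax(s[1:,4]); print(s[i],c[i])
    cs=max(cv2.findContours((l==i).astype('uint8'),0,1)[0],key=len); print(cv2.minEnclosingCircle(cs)); (cx,cy),r=cv2.minEnclosingCircle(cs)
    print('jar cap wrist',onz('wrist',cx,cy,.055), onz('wrist',cx+r,cy,.06)-onz('wrist',cx-r,cy,.06))
cv2.imwrite('pics/c8w.png',cv2.resize(w[150:300,170:330],None,fx=4,fy=4))
```

```text
rim hand [0.50126083 0.08151941 0.06      ]
[ 229  183   41   42 1291] [249.18048025 203.5344694 ]
((249.45315551757812, 203.42568969726562), 20.731449127197266)
jar cap wrist [ 0.57606062 -0.27542528  0.055     ] [-0.002447    0.04100816  0.        ]
```

View pics/c8w.png

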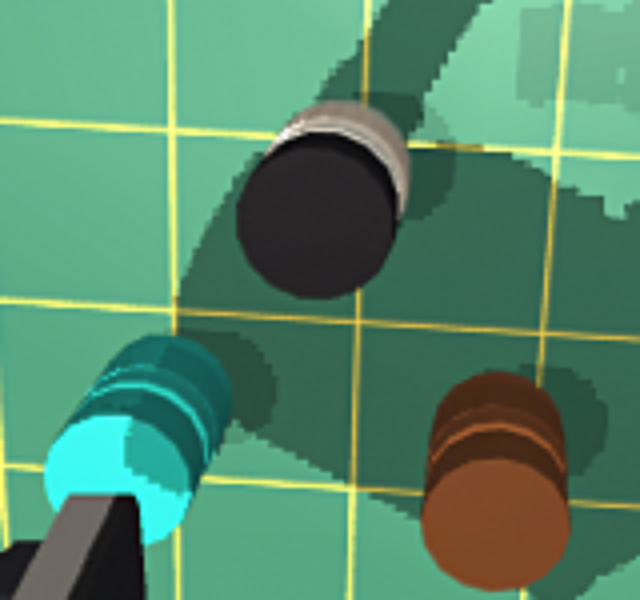

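>>> {"method": "carry_out", "body": {
  "steps": [
    {"x": -8, "y": -22, "z": 35, "rx": -2.5, "ry": 0, "rz": -0.5, "claw": 0.5},
    {"x": -8, "y": -18, "z": 35, "rx": 0, "ry": 0, "rz": 0, "claw": 0.5},
    {"x": 0, "y": 0, "z": 35, "rx": 0, "ry": 0, "rz": 0, "claw": 0.5},
    {"x": 0, "y": 0, "z": 30, "rx": 0, "ry": 0, "rz": 0, "claw": 0.5}
  ]
}}

```text
time: 6.03
position: [0.5734, -0.2858, 0.1984]
tool_rot: [-0.069, 3.13, -0.019]
force: [0.5, -0.0, -0.7]
gripper_width: 0.0638
```

Run:
```python
from h import *
plan(np.array([.5757,-.277,.10]),orient(0)); print(bot.sense()['position'])
w=snap('wrist','w9.png')
```

```text
d [-1.7  9.9 98.3] rot [-0.7  0.6 -0.8] rows 2.37
[ 0.57338705 -0.28578842  0.19838924]
```

View pics/w9.png

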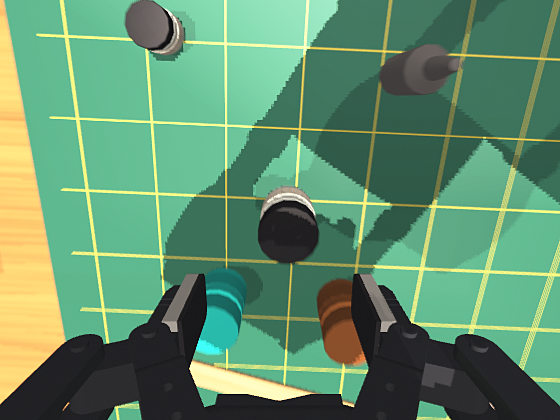

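Run:
```python
from h import *
print(onz('wrist',289,233,.06), onz('wrist',319,233,.06)-onz('wrist',258.5,233,.06))
plan(np.array([.5757,-.277,.10]),orient(0))
```

```text
[ 0.5700365  -0.27897211  0.06      ] [-1.79112421e-03  3.71876730e-02 -2.77555756e-17]
d [-4.1  8.7 92.9] rot [-0.5  0.2 -0.8] rows 2.24
```

>>> {"method": "carry_out", "body": {
  "steps": [
    {"x": 0, "y": 9, "z": 20, "rx": -0.5, "ry": 0, "rz": -0.8, "claw": 0.5},
    {"x": 0, "y": 0, "z": 0, "rx": 0, "ry": 0, "rz": 0, "claw": 0.5}
  ]
}}

```text
time: 6.25
position: [0.569, -0.2782, 0.1721]
tool_rot: [-0.086, 3.14, 0.003]
force: [-1.4, 1.0, -1.9]
gripper_width: 0.0645
```

Run:
```python
from h import *
p=bot.camera_params('wrist'); w=snap('wrist','w10.png')[:,:,::-1]; 
m=(w.max(2)<45).astype('uint8'); k=np.zeros_like(m);k[150:300,200:360]=m[150:300,200:360]
n,l,s,c=cv2.connectedComponentsWithStats(k); i=1+np.argmax(s[1:,4]); print(s[i],c[i])
s_=s[i]; cx=s_[0]+s_[2]/2-.5
cv2.imwrite('pics/c10.png',cv2.resize(w[150:300,200:360],None,fx=4,fy=4))
print(onz('wrist',cx,c[i][1],.06,p)); print(bot.sense()['position'])
plan(np.array([.5757,-.277,.10]),orient(0))
```

```text
[ 239  222   68   59 2688] [273.74181548 248.86830357]
[ 0.56898963 -0.2805619   0.06      ]
[ 0.57033353 -0.27954951  0.17491667]
d [-5.2  2.3 74.9] rot [-0.1  0.2 -0.2] rows 1.8
```

View pics/c10.png

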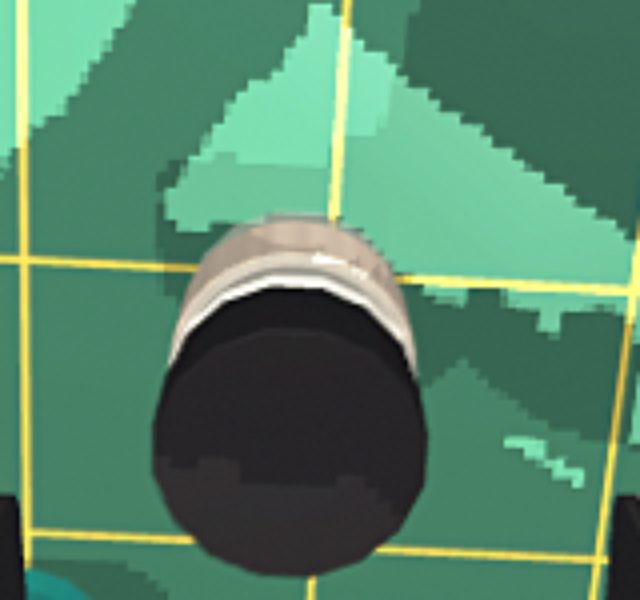

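Run:
```python
from h import *
print(onz('wrist',272.1,262.6,.06),onz('wrist',272.1,231.6,.06)-onz('wrist',272.1,293.9,.06)); print(bot.sense()['position'])
plan(np.array([.5757,-.277,.10]),orient(0))
```

```text
[ 0.58049259 -0.28198426  0.06      ] [-0.03966078 -0.00195795  0.        ]
[ 0.57033353 -0.27954951  0.17491667]
d [-5.2  2.3 74.9] rot [-0.1  0.2 -0.2] rows 1.8
```

>>> {"method": "carry_out", "body": {
  "steps": [
    {"x": -7, "y": 0, "z": 25, "rx": 0, "ry": 0, "rz": 0, "claw": 0.5},
    {"x": 0, "y": 0, "z": 25, "rx": 0, "ry": 0, "rz": 0, "claw": 0.5},
    {"x": 0, "y": 0, "z": 20, "rx": 0, "ry": 0, "rz": 0, "claw": 0.5},
    {"x": 0, "y": 0, "z": 0, "rx": 0, "ry": 0, "rz": 0, "claw": 0.5}
  ]
}}

```text
time: 6.63
position: [0.5815, -0.2846, 0.115]
tool_rot: [-0.081, 3.127, -0.016]
force: [-1.0, 0.0, -0.6]
gripper_width: 0.0642
```

Run:
```python
from h import *
print(bot.sense()['position'])
plan(np.array([.5775,-.2795,.10]),orient(0)); snap('wrist','w11.png')
```

```text
[ 0.58151854 -0.28463595  0.11498682]
d [ 4.   5.5 14.9] rot [-0.6  0.8 -0.4] rows 0.39
```

View pics/w11.png

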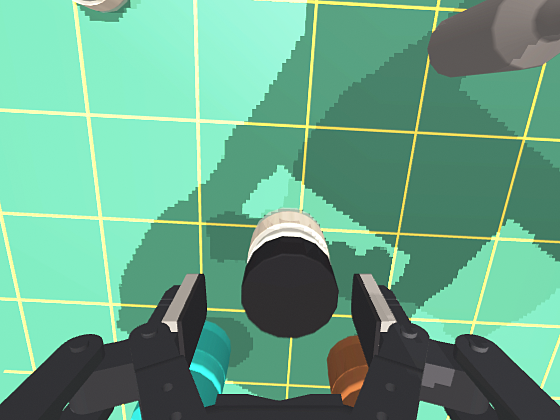

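>>> {"method": "carry_out", "body": {
  "steps": [
    {"x": 2, "y": 5, "z": 8, "rx": -0.5, "ry": 0.5, "rz": 0, "claw": 0.5},
    {"x": 0, "y": 0, "z": 7, "rx": 0, "ry": 0, "rz": 0, "claw": 0.5},
    {"x": 0, "y": 0, "z": 0, "rx": 0, "ry": 0, "rz": 0, "claw": 0.5}
  ]
}}

```text
time: 6.93
position: [0.5821, -0.282, 0.1076]
tool_rot: [-0.079, 3.128, -0.01]
force: [-0.9, 0.2, -0.4]
gripper_width: 0.0642
```

Run:
```python
from h import *
print(bot.sense()['position'])
p=bot.camera_params('wrist'); w=snap('wrist','w12.png')
plan(np.array([.5775,-.2795,.10]),orient(0)); print(onz('wrist',290,291,.06))
cv2.imwrite('pics/c12.png',w[:,:,::-1])
```

```text
[ 0.58213797 -0.28198039  0.10761777]
d [4.8 2.8 8.1] rot [-0.4  0.7 -0.4] rows 0.24
[ 0.57174097 -0.27772288  0.06      ]
```

View pics/w12.png

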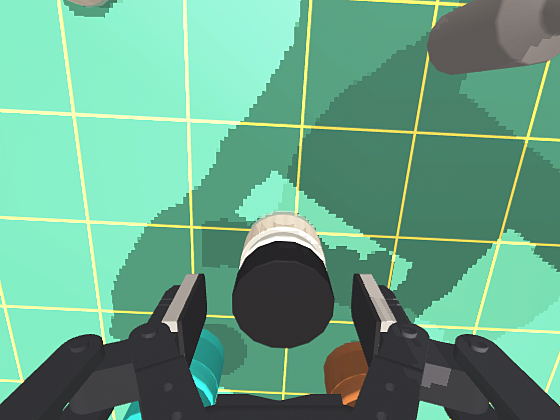

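Run:
```python
from h import *
c=onz('wrist',283,301,.06); print(c); plan(np.array([c[0],c[1],.10]),orient(0))
```

```text
[ 0.57624338 -0.28012361  0.06      ]
d [6.1 2.3 8.1] rot [-0.4  0.7 -0.4] rows 0.25
```

>>> {"method": "carry_out", "body": {
  "steps": [
    {"x": 5, "y": 2, "z": 6, "rx": -0.4, "ry": 0.7, "rz": 0, "claw": 0.5},
    {"x": 3, "y": 1, "z": 4, "rx": 0, "ry": 0, "rz": 0, "claw": 0.5},
    {"x": 0, "y": 0, "z": 0, "rx": 0, "ry": 0, "rz": 0, "claw": 0.5}
  ]
}}

```text
time: 7.23
position: [0.5741, -0.2795, 0.099]
tool_rot: [-0.08, 3.14, -0.001]
force: [0.3, 0.0, 0.3]
gripper_width: 0.0641
```

Run:
```python
from h import *
print(bot.sense()['position'])
plan(np.array([.5765,-.2795,.10]),orient(0))
```

```text
[ 0.57409283 -0.27953094  0.09903778]
d [-2.4 -0.1 -1. ] rot [-0.   0.1 -0.4] rows 0.06
```

Good; close.

>>> {"method": "carry_out", "body": {
  "steps": [
    {"x": -3, "y": 0, "z": -1, "rx": 0, "ry": 0, "rz": 0, "claw": 0.2},
    {"x": 0, "y": 0, "z": 0, "rx": 0, "ry": 0, "rz": 0, "claw": -0.3},
    {"x": 0, "y": 0, "z": 0, "rx": 0, "ry": 0, "rz": 0, "claw": -0.6},
    {"x": 0, "y": 0, "z": 0, "rx": 0, "ry": 0, "rz": 0, "claw": -0.6},
    {"x": 0, "y": 0, "z": 0, "rx": 0, "ry": 0, "rz": 0, "claw": -0.6}
  ]
}}

```text
time: 7.65
position: [0.5773, -0.2793, 0.1003]
tool_rot: [-0.08, 3.14, -0.001]
force: [-0.3, -0.0, -1.6]
gripper_width: 0.0385
```

>>> {"method": "carry_out", "body": {
  "steps": [
    {"x": 0, "y": 0, "z": -15, "rx": 0, "ry": 0, "rz": 0, "claw": -0.6},
    {"x": 0, "y": 0, "z": -20, "rx": 0, "ry": 0, "rz": 0, "claw": -0.6}
  ]
}}

```text
time: 7.82
position: [0.5757, -0.2784, 0.1323]
tool_rot: [0.08, -3.136, -0.005]
force: [0.5, 0.8, -1.1]
gripper_width: 0.0382
```

Run:
```python
from h import *
print(bot.sense()['position'])
snap('side','side13.png');snap('wrist','w13.png')
s=cv2.imread('pics/side13.png');cv2.imwrite('pics/c13.png',cv2.resize(s[200:340,290:440],None,fx=4,fy=4))
plan(np.array([.501,.0815,.25]),orient(0))
```

```text
[ 0.57568078 -0.27837155  0.13230985]
d [  57.7  364.1 -114.7] rot [-0.   0.  -0.4] rows 9.26
```

View pics/c13.png

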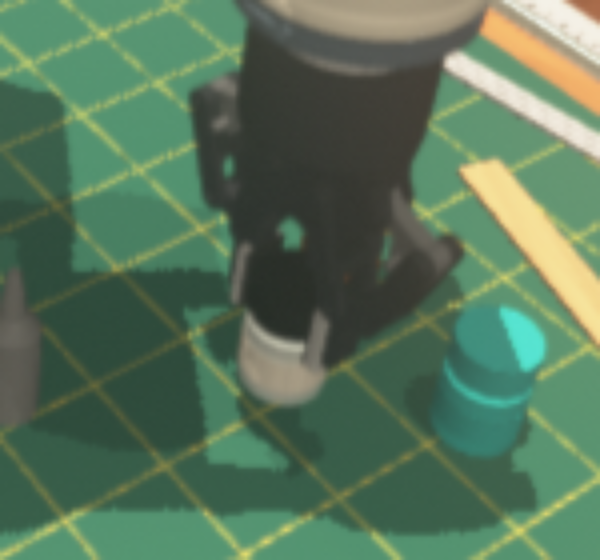

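View pics/w13.png

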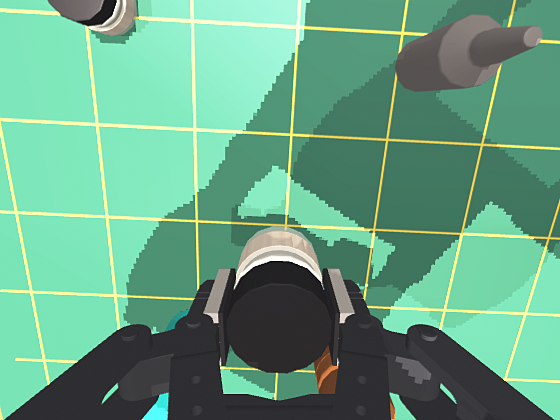

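Run:
```python
from h import *
s=bot.sense();R=Ro.from_rotvec(s['tool_rot']).as_matrix()
for v in (318,322,326): 
  c=onz('wrist',279,v,s['position'][2]-.0403); print(v,c,(R.T@(c-s['position'])*1000).round(1))
w=cv2.imread('pics/w13.png');cv2.imwrite('pics/c14.png',cv2.resize(w[220:400,200:360],None,fx=3.3,fy=3.3)+40)
```

```text
318 [ 0.57288947 -0.27847169  0.09507975] [ 4.3  1.  40.3]
322 [ 0.57458613 -0.27838287  0.09507975] [ 2.6  1.  40.3]
326 [ 0.57629691 -0.27829332  0.09507975] [ 0.9  1.  40.3]
```

View pics/c14.png

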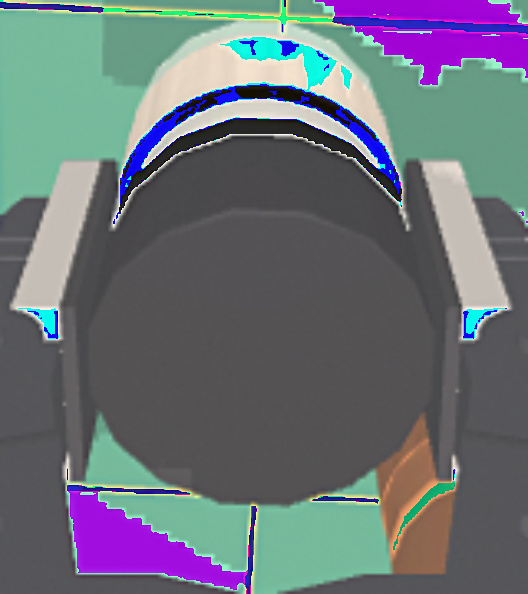

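>>> {"method": "carry_out", "body": {
  "steps": [
    {"x": 0, "y": 0, "z": -30, "rx": 0, "ry": 0, "rz": 0, "claw": -0.6},
    {"x": 0, "y": 0, "z": -35, "rx": 0, "ry": 0, "rz": 0, "claw": -0.6},
    {"x": 0, "y": 10, "z": -35, "rx": 0, "ry": 0, "rz": 0, "claw": -0.6},
    {"x": 4, "y": 25, "z": -15, "rx": 0, "ry": 0, "rz": 0, "claw": -0.6},
    {"x": 5, "y": 30, "z": 0, "rx": 0, "ry": 0, "rz": 0, "claw": -0.6}
  ]
}}

```text
time: 8.33
position: [0.5649, -0.2175, 0.2512]
tool_rot: [0.073, -3.139, -0.001]
force: [1.3, 0.4, -1.5]
gripper_width: 0.0385
```

Run:
```python
from h import *
plan(np.array([.501,.0815,.25]),orient(0))
```

```text
d [ 49.9 301.7   1.5] rot [ 0.  -0.1 -0.6] rows 7.33
```

>>> {"method": "carry_out", "body": {
  "steps": [
    {"x": 5, "y": 30, "z": 0, "rx": 0, "ry": 0, "rz": 0, "claw": -0.6},
    {"x": 5, "y": 32, "z": 0, "rx": 0, "ry": 0, "rz": 0, "claw": -0.6},
    {"x": 5, "y": 32, "z": 0, "rx": 0, "ry": 0, "rz": 0, "claw": -0.6},
    {"x": 5, "y": 32, "z": 0, "rx": 0, "ry": 0, "rz": -0.5, "claw": -0.6},
    {"x": 5, "y": 32, "z": 0, "rx": 0, "ry": 0, "rz": 0, "claw": -0.6}
  ]
}}

```text
time: 8.75
position: [0.5307, -0.056, 0.2504]
tool_rot: [-0.082, 3.139, -0.001]
force: [0.8, 0.7, -0.5]
gripper_width: 0.0385
```

>>> {"method": "carry_out", "body": {
  "steps": [
    {"x": 5, "y": 32, "z": 0, "rx": 0, "ry": 0, "rz": 0, "claw": -0.6},
    {"x": 5, "y": 30, "z": 0, "rx": 0, "ry": 0, "rz": 0, "claw": -0.6},
    {"x": 5, "y": 25, "z": 0, "rx": 0, "ry": 0, "rz": 0, "claw": -0.6},
    {"x": 5, "y": 20, "z": 0, "rx": 0, "ry": 0, "rz": 0, "claw": -0.6},
    {"x": 0, "y": 10, "z": 0, "rx": 0, "ry": 0, "rz": 0, "claw": -0.6}
  ]
}}

```text
time: 9.17
position: [0.5001, 0.0687, 0.2475]
tool_rot: [0.086, -3.139, -0.0]
force: [-0.6, -0.2, -1.0]
gripper_width: 0.0384
```

Run:
```python
from h import *
plan(np.array([.501,.0815,.141]),orient(0)); snap('wrist','w15.png');snap('side','side15.png')
```

```text
d [ -1.7  12.7 106.5] rot [ 0.  -0.1 -0.2] rows 2.57
```

View pics/w15.png

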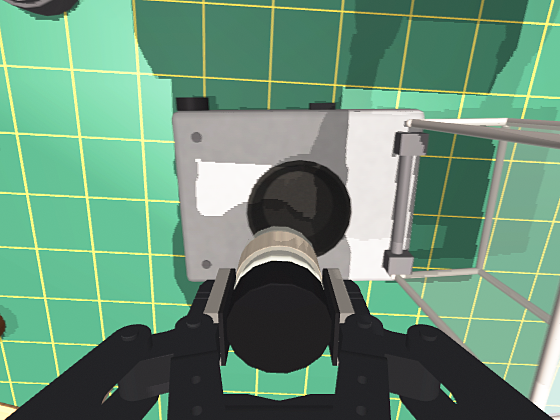

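View pics/side15.png

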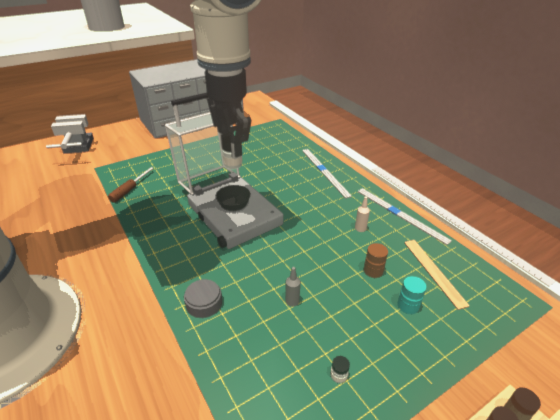

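>>> {"method": "carry_out", "body": {
  "steps": [
    {"x": -2, "y": 9, "z": 20, "rx": 0, "ry": 0, "rz": 0, "claw": -0.6},
    {"x": 0, "y": 5, "z": 20, "rx": 0, "ry": 0, "rz": 0, "claw": -0.6},
    {"x": 0, "y": 0, "z": 0, "rx": 0, "ry": 0, "rz": 0, "claw": -0.6}
  ]
}}

```text
time: 9.52
position: [0.5046, 0.0805, 0.207]
tool_rot: [-0.087, 3.137, -0.002]
force: [-1.2, -0.3, -1.7]
gripper_width: 0.0387
```

Run:
```python
from h import *
snap('wrist','w16.png');plan(np.array([.501,.0815,.141]),orient(0)); print(bot.sense()['position'])
print(proj('wrist',[[CUP[0]+.037*np.cos(t),CUP[1]+.037*np.sin(t),.06] for t in np.linspace(0,6.28,9)]).round())
```

```text
d [ 4.3  1.7 67.3] rot [-0.1  0.2 -0.1] rows 1.62
[0.50514443 0.08012359 0.20833206]
[[278. 270.]
 [317. 258.]
 [337. 223.]
 [325. 183.]
 [284. 163.]
 [242. 178.]
 [224. 217.]
 [240. 254.]
 [278. 270.]]
```

View pics/w16.png

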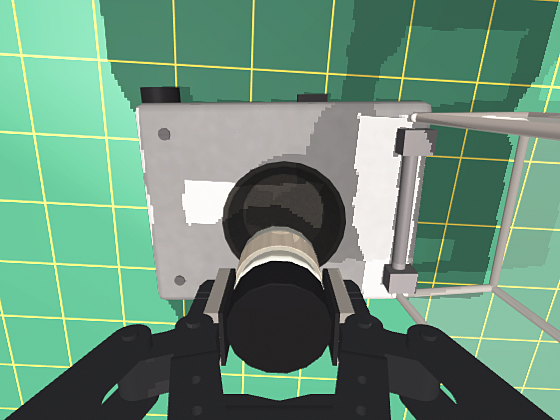

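>>> {"method": "carry_out", "body": {
  "steps": [
    {"x": 4, "y": 3, "z": 15, "rx": 0, "ry": 0, "rz": 0, "claw": -0.6},
    {"x": 0, "y": 0, "z": 20, "rx": 0, "ry": 0, "rz": 0, "claw": -0.6},
    {"x": 0, "y": 0, "z": 12, "rx": 0, "ry": 0, "rz": 0, "claw": -0.6},
    {"x": 0, "y": 0, "z": 0, "rx": 0, "ry": 0, "rz": 0, "claw": -0.6}
  ]
}}

```text
time: 9.9
position: [0.5046, 0.0791, 0.1633]
tool_rot: [-0.082, 3.131, -0.003]
force: [-0.3, 0.5, -1.0]
gripper_width: 0.0386
```

Run:
```python
from h import *
plan(np.array([.501,.083,.141]),orient(0)); print(bot.sense()['position'])
s=snap('side','side17.png')[:,:,::-1]; cv2.imwrite('pics/c17.png',cv2.resize(s[110:250,160:300],None,fx=4,fy=4))
```

```text
d [ 3.6  4.1 22.3] rot [-0.1  0.5 -0.3] rows 0.55
[0.50463777 0.07914763 0.16330022]
```

View pics/c17.png

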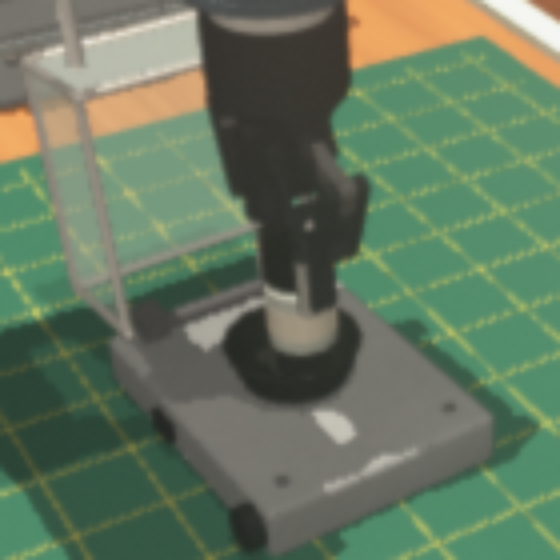

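>>> {"method": "carry_out", "body": {
  "steps": [
    {"x": 4, "y": 5, "z": 3, "rx": 0, "ry": 0.5, "rz": 0, "claw": -0.6},
    {"x": 1, "y": 1, "z": 4, "rx": 0, "ry": 0, "rz": 0, "claw": -0.6},
    {"x": 0, "y": 0, "z": 0, "rx": 0, "ry": 0, "rz": 0, "claw": -0.6}
  ]
}}

```text
time: 10.2
position: [0.5011, 0.084, 0.1596]
tool_rot: [-0.08, 3.136, -0.004]
force: [0.2, 0.3, -2.0]
gripper_width: 0.0386
```

Run:
```python
from h import *
plan(np.array([.501,.083,.141]),orient(0)); print(bot.sense()['position'])
```

```text
d [ 0.2 -1.  18.6] rot [-0.1  0.3 -0.4] rows 0.45
[0.50108364 0.0840385  0.15958619]
```

>>> {"method": "carry_out", "body": {
  "steps": [
    {"x": 0, "y": 0, "z": 6, "rx": 0, "ry": 0.3, "rz": 0, "claw": -0.6},
    {"x": 0, "y": 0, "z": 6, "rx": 0, "ry": 0, "rz": 0, "claw": -0.6},
    {"x": 0, "y": 0, "z": 3, "rx": 0, "ry": 0, "rz": 0, "claw": -0.6},
    {"x": 0, "y": 0, "z": 0, "rx": 0, "ry": 0, "rz": 0, "claw": -0.6}
  ]
}}

```text
time: 10.53
position: [0.5018, 0.0842, 0.1446]
tool_rot: [-0.081, 3.139, -0.004]
force: [-1.7, -0.5, -0.9]
gripper_width: 0.0387
```

Run:
```python
from h import *
plan(np.array([.501,.083,.141]),orient(0)); print(bot.sense()['position'],bot.sense()['force'])
```

```text
d [ 0.9 -1.1  3.6] rot [-0.1  0.1 -0.4] rows 0.09
[0.50183334 0.08417051 0.14457102] [-1.66617745 -0.49576966 -0.92259743]
```

>>> {"method": "carry_out", "body": {
  "steps": [
    {"x": 1, "y": -1, "z": 2, "rx": 0, "ry": 0, "rz": 0, "claw": -0.6},
    {"x": 0, "y": 0, "z": 2, "rx": 0, "ry": 0, "rz": 0, "claw": -0.6},
    {"x": 0, "y": 0, "z": 1, "rx": 0, "ry": 0, "rz": 0, "claw": -0.6}
  ]
}}

```text
time: 10.78
position: [0.5011, 0.0829, 0.14]
tool_rot: [-0.081, 3.138, -0.004]
force: [-10.3, -1.3, 52.1]
gripper_width: 0.0386
```

Run:
```python
from h import *
plan(np.array([.501,.083,.141]),orient(0)); print(bot.sense()['position'],bot.sense()['force'])
```

```text
d [ 0.1  0.1 -1. ] rot [-0.1  0.1 -0.4] rows 0.06
[0.50107458 0.08293046 0.13996125] [-10.29517197  -1.3279604   52.0688872 ]
```

>>> {"method": "carry_out", "body": {
  "steps": [
    {"x": 0, "y": 0, "z": -0.5, "rx": 0, "ry": 0, "rz": 0, "claw": -0.6}
  ]
}}

```text
time: 10.87
position: [0.5011, 0.0829, 0.1408]
tool_rot: [-0.081, 3.138, -0.004]
force: [0.1, -0.2, -1.6]
gripper_width: 0.0384
```

>>> {"method": "carry_out", "body": {
  "steps": [
    {"x": 0, "y": 0, "z": 0.3, "rx": 0, "ry": 0, "rz": 0, "claw": -0.05},
    {"x": 0, "y": 0, "z": 0, "rx": 0, "ry": 0, "rz": 0, "claw": 0.1},
    {"x": 0, "y": 0, "z": 0, "rx": 0, "ry": 0, "rz": 0, "claw": 0.3},
    {"x": 0, "y": 0, "z": 0, "rx": 0, "ry": 0, "rz": 0, "claw": 0.3},
    {"x": 0, "y": 0, "z": 0, "rx": 0, "ry": 0, "rz": 0, "claw": 0.3}
  ]
}}

```text
time: 11.28
position: [0.5013, 0.0828, 0.1405]
tool_rot: [-0.081, 3.137, -0.004]
force: [-0.9, -0.6, 0.2]
gripper_width: 0.0555
```

>>> {"method": "carry_out", "body": {
  "steps": [
    {"x": 0, "y": 0, "z": -10, "rx": 0, "ry": 0, "rz": 0, "claw": 0.3},
    {"x": 0, "y": 0, "z": -30, "rx": 0, "ry": 0, "rz": 0, "claw": 0.3},
    {"x": 0, "y": 0, "z": -40, "rx": 0, "ry": 0, "rz": 0, "claw": 0.3},
    {"x": 0, "y": 0, "z": -40, "rx": 0, "ry": 0, "rz": 0, "claw": 0.3},
    {"x": 0, "y": 0, "z": -40, "rx": 0, "ry": 0, "rz": 0, "claw": -0.3}
  ]
}}

```text
time: 11.7
position: [0.4972, 0.0829, 0.3012]
tool_rot: [0.08, -3.128, 0.004]
force: [2.4, -0.5, 0.3]
gripper_width: 0.0449
```

Run:
```python
from h import *
s=snap('side','side18.png')[:,:,::-1]; w=snap('wrist','w18.png')
cv2.imwrite('pics/c18.png',np.hstack([cv2.resize(s[110:250,160:300],(400,400)),cv2.resize(w[:,:,::-1],None,fx=.7,fy=.95)]))
plan(tcpbar(1.68,d=.154),orient(30));theta()
```

```text
Traceback (most recent call last):
ValueError: all the input array dimensions except for the concatenation axis must match exactly, but along dimension 0, the array at index 0 has size 400 and the array at index 1 has size 399
```

Run:
```python
from h import *
s=cv2.imread('pics/side18.png'); w=cv2.imread('pics/w18.png')
cv2.imwrite('pics/c18.png',np.hstack([cv2.resize(s[110:250,160:300],(400,400)),cv2.resize(w,(400,400))]))
plan(tcpbar(1.68,d=.154),orient(30));theta()
```

```text
d [  0.2  78.7 -66.4] rot [-30.1  -0.   -0.4] rows 4.21
theta~ 0.954 r mm 227.6 lat -0.5
```

View pics/c18.png

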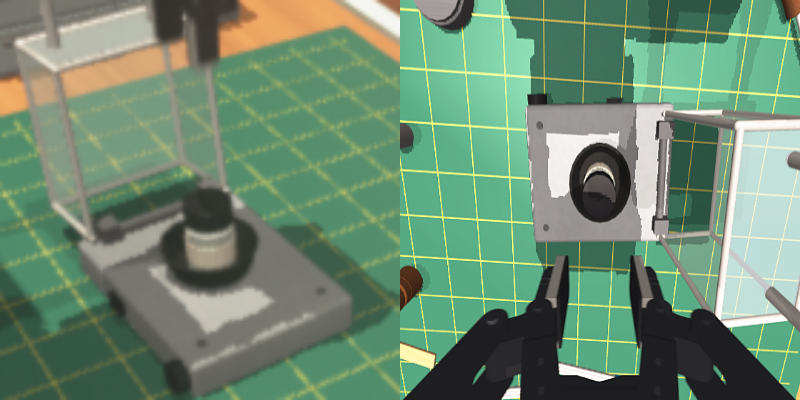

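>>> {"method": "carry_out", "body": {
  "steps": [
    {"x": 0, "y": 8, "z": -30, "rx": -6, "ry": 0, "rz": 0, "claw": -0.3},
    {"x": 0, "y": 12, "z": -25, "rx": -6, "ry": 0, "rz": 0, "claw": -0.3},
    {"x": 0, "y": 15, "z": -5, "rx": -6, "ry": 0, "rz": 0, "claw": -0.3},
    {"x": 0, "y": 15, "z": 0, "rx": -6, "ry": 0, "rz": 0, "claw": -0.3},
    {"x": 0, "y": 5, "z": 0, "rx": -6, "ry": 0, "rz": 0, "claw": -0.3}
  ]
}}

```text
time: 12.22
position: [0.4965, 0.1368, 0.387]
tool_rot: [0.093, -3.022, -0.834]
force: [-0.3, -0.2, -0.1]
gripper_width: 0.0299
```

Run:
```python
from h import *
plan(tcpbar(1.66,d=.154),orient(30))
snap('wrist','w19.png')
print(proj('wrist',[bar(1.66),bar(1.66)+.05*BARX,bar(1.66)-.05*BARX]))
```

```text
d [-0.8 11.  22.8] rot [0.8 0.5 0.4] rows 0.61
[[289.08522611 214.02584319]
 [288.10540659 274.98984208]
 [290.19365575 145.05977171]]
```

View pics/w19.png

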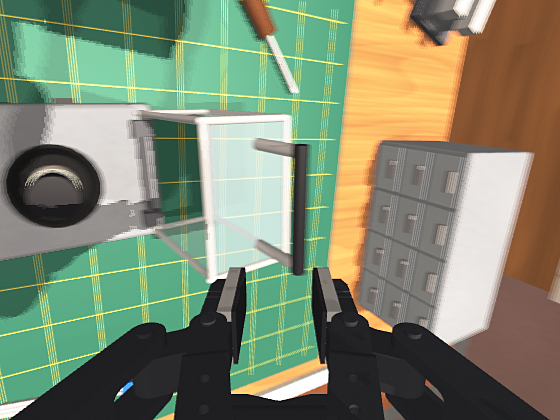

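>>> {"method": "carry_out", "body": {
  "steps": [
    {"x": 0, "y": 14, "z": 15, "rx": 0.8, "ry": 0.5, "rz": 0, "claw": -0.3},
    {"x": 0, "y": 0, "z": 0, "rx": 0, "ry": 0, "rz": 0, "claw": -0.3}
  ]
}}

```text
time: 12.43
position: [0.4952, 0.1545, 0.3804]
tool_rot: [0.089, -3.015, -0.818]
force: [-1.0, -0.2, 0.9]
gripper_width: 0.0295
```

Run:
```python
from h import *
plan(tcpbar(1.66,d=.154),orient(30))
snap('wrist','w20.png')
for t in (1.62,1.66,1.7,1.74): print(proj('wrist',[bar(t),bar(t)+.05*BARX,bar(t)-.05*BARX]).round().tolist())
```

```text
d [-1.2 -0.7  8. ] rot [ 0.4 -0.1  0.1] rows 0.2
[[268.0, 225.0], [269.0, 290.0], [268.0, 151.0]]
[[277.0, 222.0], [276.0, 285.0], [277.0, 150.0]]
[[284.0, 219.0], [284.0, 281.0], [285.0, 148.0]]
[[291.0, 216.0], [290.0, 277.0], [292.0, 147.0]]
```

View pics/w20.png

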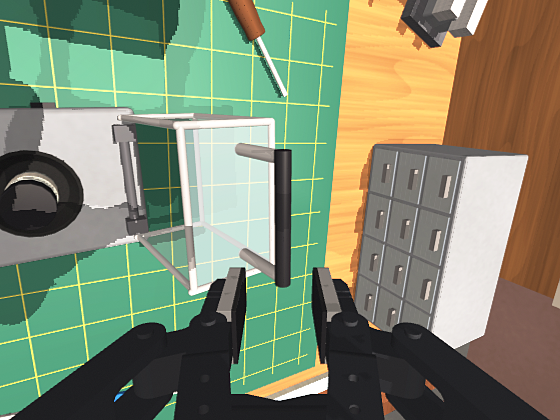

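>>> {"method": "carry_out", "body": {
  "steps": [
    {"x": -1, "y": 3, "z": 30, "rx": 0, "ry": 0, "rz": 0, "claw": -0.3},
    {"x": 0, "y": 0, "z": 30, "rx": 0, "ry": 0, "rz": 0, "claw": -0.3},
    {"x": 0, "y": 0, "z": 10, "rx": 0, "ry": 0, "rz": 0, "claw": -0.3}
  ]
}}

```text
time: 12.73
position: [0.4953, 0.1904, 0.3224]
tool_rot: [0.093, -3.026, -0.808]
force: [-1.3, -0.5, -0.5]
gripper_width: 0.0302
```

Run:
```python
from h import *
plan(tcpbar(1.695),orient(30))
snap('wrist','w21.png')
```

```text
d [ 1.3  2.1 45.5] rot [-0.1  0.3  0.3] rows 1.09
```

View pics/w21.png

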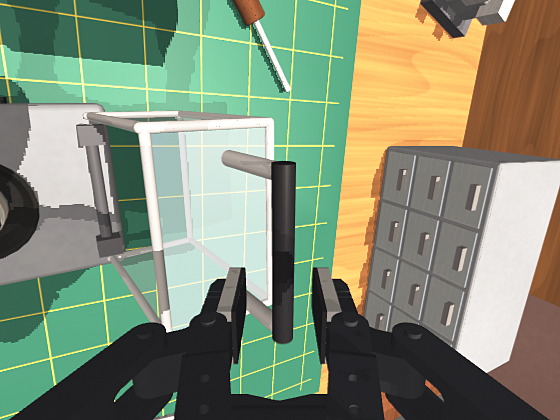

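Bar is centred (column 283). Insert the remaining 45 mm and narrow the cage.

>>> {"method": "carry_out", "body": {
  "steps": [
    {"x": 0, "y": 1, "z": 20, "rx": 0, "ry": 0, "rz": 0, "claw": -0.3},
    {"x": 0, "y": 0, "z": 18, "rx": 0, "ry": 0, "rz": 0, "claw": -0.3},
    {"x": 0, "y": 0, "z": 4, "rx": 0, "ry": 0, "rz": 0, "claw": -0.4},
    {"x": 0, "y": 0, "z": 0, "rx": 0, "ry": 0, "rz": 0, "claw": -0.5}
  ]
}}

```text
time: 13.12
position: [0.4941, 0.2118, 0.2861]
tool_rot: [0.099, -3.027, -0.799]
force: [-0.3, -0.7, 0.9]
gripper_width: 0.0214
```

Run:
```python
from h import *
plan(tcpbar(1.695),orient(30));theta()
cur=None
for t in np.arange(1.66,-.1,-.075):
    p=tcpbar(t,d=.056)
    if cur is not None: print(round(t,2),(orient(30).T@(p-cur)*1000).round(1)[1:].tolist(),end=' ')
    cur=p
snap('wrist','w22.png')
```

```text
d [1.  1.6 3.4] rot [-0.4  0.2  0.5] rows 0.1
theta~ 1.677 r mm 211.7 lat 1.2
1.58 [-10.9, -11.5] 1.51 [-11.7, -10.7] 1.44 [-12.5, -9.8] 1.36 [-13.2, -8.8] 1.28 [-13.8, -7.8] 1.21 [-14.3, -6.7] 1.14 [-14.8, -5.6] 1.06 [-15.2, -4.5] 0.99 [-15.5, -3.4] 0.91 [-15.7, -2.2] 0.84 [-15.8, -1.0] 0.76 [-15.8, 0.2] 0.69 [-15.8, 1.4] 0.61 [-15.6, 2.5] 0.54 [-15.4, 3.7] 0.46 [-15.1, 4.8] 0.39 [-14.7, 5.9] 0.31 [-14.2, 7.0] 0.24 [-13.6, 8.1] 0.16 [-13.0, 9.1] 0.09 [-12.2, 10.0] 0.01 [-11.5, 10.9] -0.06 [-10.6, 11.7]
```

View pics/w22.png

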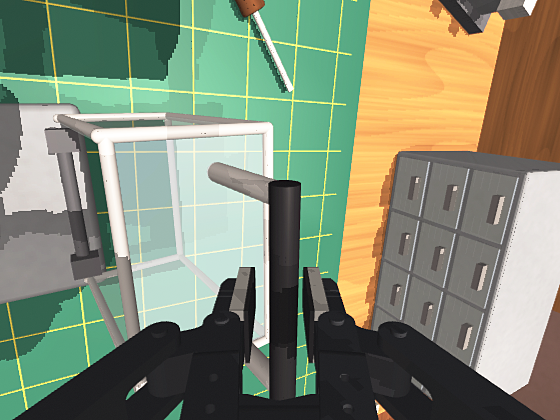

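>>> {"method": "carry_out", "body": {
  "steps": [
    {"x": 0, "y": -11, "z": -11, "rx": 0, "ry": 0, "rz": 0, "claw": -0.5},
    {"x": 0, "y": -12, "z": -11, "rx": 0, "ry": 0, "rz": 0, "claw": -0.5},
    {"x": 0, "y": -12, "z": -10, "rx": 0, "ry": 0, "rz": 0, "claw": -0.5},
    {"x": 0, "y": -13, "z": -9, "rx": 0, "ry": 0, "rz": 0, "claw": -0.5},
    {"x": 0, "y": -14, "z": -8, "rx": 0, "ry": 0, "rz": 0, "claw": -0.5}
  ]
}}

```text
time: 13.58
position: [0.4997, 0.1315, 0.3054]
tool_rot: [0.107, -3.03, -0.801]
force: [-0.7, 2.4, -0.8]
gripper_width: 0.0216
```

Run:
```python
from h import *
theta(); plan(tcpbar(1.28),orient(30)); plan(tcpbar(.91),orient(30))
```

```text
theta~ 1.291 r mm 218.6 lat 2.4
d [ 2.2 -5.9  5.7] rot [-0.4  0.3  0.8] rows 0.2
d [  3.1 -80.5 -15.7] rot [-0.4  0.3  0.8] rows 1.97
```

>>> {"method": "carry_out", "body": {
  "steps": [
    {"x": 1, "y": -16, "z": -4, "rx": 0, "ry": 0, "rz": 0.5, "claw": -0.5},
    {"x": 1, "y": -16, "z": -4, "rx": 0, "ry": 0, "rz": 0, "claw": -0.5},
    {"x": 0, "y": -16, "z": -3, "rx": 0, "ry": 0, "rz": 0, "claw": -0.5},
    {"x": 0, "y": -16, "z": -2, "rx": 0, "ry": 0, "rz": 0, "claw": -0.5},
    {"x": 0, "y": -16, "z": 0, "rx": 0, "ry": 0, "rz": 0, "claw": -0.5}
  ]
}}

```text
time: 14.0
position: [0.5049, 0.0482, 0.2854]
tool_rot: [-0.096, 3.033, 0.797]
force: [0.0, 1.5, 2.2]
gripper_width: 0.0214
```

Run:
```python
from h import *
theta(); plan(tcpbar(.54),orient(30)); snap('side','side23.png')
```

```text
theta~ 0.896 r mm 218.9 lat 3.4
d [  3.5 -75.4  15.3] rot [-0.6  1.   0.6] rows 1.85
```

View pics/side23.png

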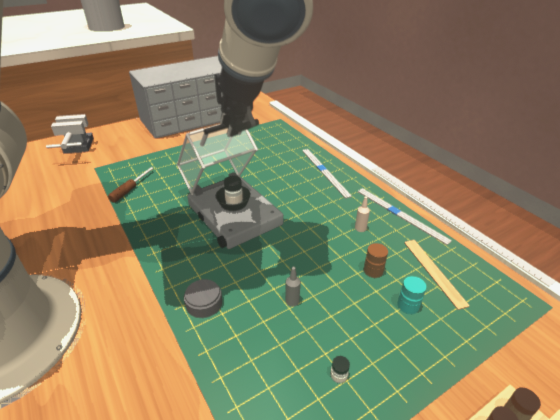

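>>> {"method": "carry_out", "body": {
  "steps": [
    {"x": 1, "y": -15, "z": 2, "rx": 0, "ry": 0.5, "rz": 0, "claw": -0.5},
    {"x": 1, "y": -15, "z": 3, "rx": 0, "ry": 0.5, "rz": 0, "claw": -0.5},
    {"x": 1, "y": -15, "z": 3, "rx": 0, "ry": 0, "rz": 0, "claw": -0.5},
    {"x": 0, "y": -15, "z": 4, "rx": 0, "ry": 0, "rz": 0, "claw": -0.5},
    {"x": 0, "y": -15, "z": 5, "rx": 0, "ry": 0, "rz": 0, "claw": -0.5}
  ]
}}

```text
time: 14.47
position: [0.5079, -0.016, 0.2364]
tool_rot: [0.102, -3.033, -0.789]
force: [0.7, -0.2, 1.2]
gripper_width: 0.0214
```

Run:
```python
from h import *
theta(); plan(tcpbar(.31),orient(30));plan(tcpbar(.15),orient(30)); plan(tcpbar(0),orient(30))
```

```text
theta~ 0.521 r mm 216.6 lat 2.1
d [  2.4 -39.9  22.9] rot [-0.8  0.3  0.7] rows 1.1
d [  2.8 -67.9  41.7] rot [-0.8  0.3  0.7] rows 1.91
d [  3.2 -91.1  63.2] rot [-0.8  0.3  0.7] rows 2.66
```

>>> {"method": "carry_out", "body": {
  "steps": [
    {"x": 1, "y": -14, "z": 7, "rx": 0, "ry": 0, "rz": 0.5, "claw": -0.5},
    {"x": 1, "y": -14, "z": 8, "rx": 0, "ry": 0, "rz": 0, "claw": -0.5},
    {"x": 0, "y": -13, "z": 9, "rx": 0, "ry": 0, "rz": 0, "claw": -0.5},
    {"x": 0, "y": -12, "z": 9, "rx": 0, "ry": 0, "rz": 0, "claw": -0.5},
    {"x": 0, "y": -10, "z": 8, "rx": 0, "ry": 0, "rz": 0, "claw": -0.5}
  ]
}}

```text
time: 14.88
position: [0.5093, -0.0564, 0.1673]
tool_rot: [0.085, -3.035, -0.785]
force: [-0.3, 1.1, 0.2]
gripper_width: 0.0214
```

Run:
```python
from h import *
theta(); plan(tcpbar(.05),orient(30)); plan(tcpbar(0),orient(30));plan(tcpbar(-.03),orient(30))
snap('wrist','w24.png')
```

```text
theta~ 0.146 r mm 213.1 lat 1.3
d [  1.  -14.7  15.1] rot [-1.   0.5  0. ] rows 0.51
d [  1.1 -22.1  22.6] rot [-1.   0.5  0. ] rows 0.76
d [  1.1 -26.3  27.3] rot [-1.   0.5  0. ] rows 0.91
```

View pics/w24.png

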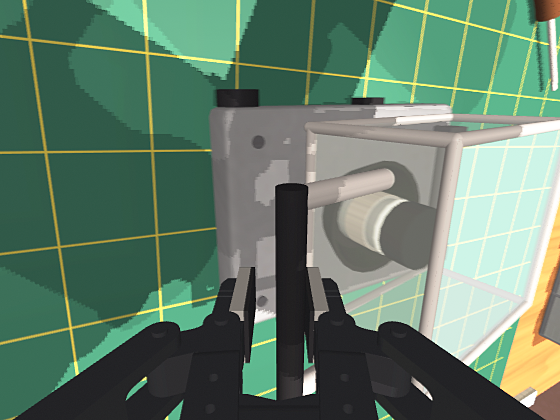

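Continue in small steps, watching force for the stop.

>>> {"method": "carry_out", "body": {
  "steps": [
    {"x": 0, "y": -7, "z": 7, "rx": 0, "ry": 0, "rz": 0, "claw": -0.5},
    {"x": 0, "y": -7, "z": 7, "rx": 0, "ry": 0, "rz": 0, "claw": -0.5},
    {"x": 0, "y": -5, "z": 5, "rx": 0, "ry": 0, "rz": 0, "claw": -0.5}
  ]
}}

```text
time: 15.18
position: [0.5098, -0.0647, 0.1379]
tool_rot: [0.084, -3.033, -0.786]
force: [0.5, 0.7, 0.6]
gripper_width: 0.0213
```

Run:
```python
from h import *
theta(); plan(tcpbar(-.03),orient(30)); print(bot.sense()['force'])
```

```text
theta~ 0.002 r mm 212.0 lat 1.3
d [ 0.9 -4.8  5.7] rot [-1.   0.4 -0. ] rows 0.18
[0.51602749 0.65695622 0.64644181]
```

>>> {"method": "carry_out", "body": {
  "steps": [
    {"x": 0, "y": -3, "z": 2, "rx": 0, "ry": 0, "rz": 0, "claw": -0.5},
    {"x": 0, "y": -2, "z": 1, "rx": 0, "ry": 0, "rz": 0, "claw": -0.5}
  ]
}}

```text
time: 15.35
position: [0.5096, -0.0663, 0.1323]
tool_rot: [0.083, -3.03, -0.792]
force: [0.4, 20.1, 30.9]
gripper_width: 0.0218
```

Run:
```python
from h import *
theta(); print(bot.sense()['force'])
snap('side','side25.png'); s=cv2.imread('pics/side25.png'); cv2.imwrite('pics/c25.png',cv2.resize(s[120:260,165:325],None,fx=4,fy=4))
```

```text
theta~ -0.025 r mm 212.0 lat 0.9
[ 0.43352679 20.06578012 30.86202925]
```

View pics/c25.png

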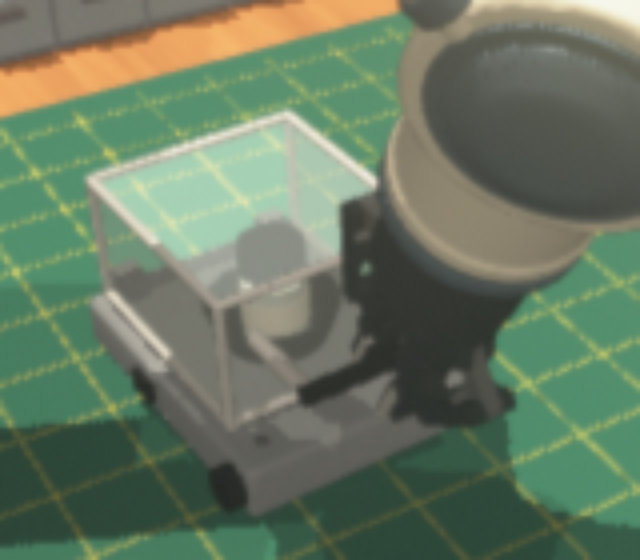

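>>> {"method": "carry_out", "body": {
  "steps": [
    {"x": 0, "y": 3, "z": 0, "rx": 0, "ry": 0, "rz": 0, "claw": -0.5},
    {"x": 0, "y": 0, "z": 0, "rx": 0, "ry": 0, "rz": 0, "claw": -0.3},
    {"x": 0, "y": 0, "z": 0, "rx": 0, "ry": 0, "rz": 0, "claw": -0.3}
  ]
}}

```text
time: 15.65
position: [0.5096, -0.0628, 0.1343]
tool_rot: [0.085, -3.03, -0.794]
force: [0.8, 0.4, -0.1]
gripper_width: 0.0298
```

Run:
```python
from h import *
theta(); print(bot.sense()['force'])
snap('wrist','w26.png')
```

```text
theta~ -0.011 r mm 209.0 lat 1.1
[ 0.76822003  0.37242012 -0.11325921]
```

View pics/w26.png

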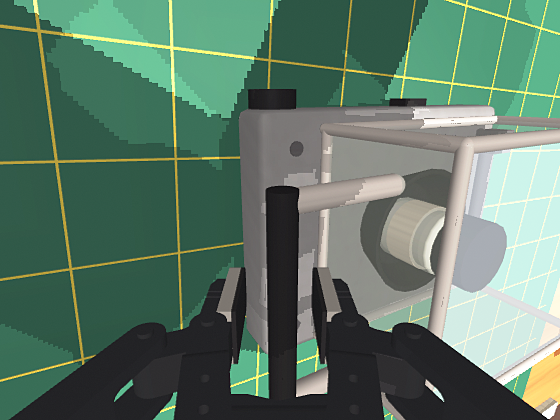

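Bar is free between the pads (column 284). Withdraw straight back.

>>> {"method": "carry_out", "body": {
  "steps": [
    {"x": 0, "y": 0, "z": -12, "rx": 0, "ry": 0, "rz": 0, "claw": -0.3},
    {"x": 0, "y": 0, "z": -20, "rx": 0, "ry": 0, "rz": 0, "claw": -0.3},
    {"x": 0, "y": 0, "z": -35, "rx": 0, "ry": 0, "rz": 0, "claw": -0.3},
    {"x": 0, "y": 0, "z": -40, "rx": 0, "ry": 0, "rz": 0, "claw": -0.3},
    {"x": 0, "y": 0, "z": -40, "rx": 0, "ry": 0, "rz": 0, "claw": -0.3}
  ]
}}

```text
time: 16.12
position: [0.51, -0.1336, 0.2607]
tool_rot: [0.085, -3.015, -0.798]
force: [1.4, -0.4, 0.0]
gripper_width: 0.03
```

>>> {"method": "carry_out", "body": {
  "steps": [
    {"x": 0, "y": -40, "z": -5, "rx": 0, "ry": 0, "rz": 0, "claw": -0.3},
    {"x": 0, "y": -40, "z": -5, "rx": 0, "ry": 0, "rz": 0, "claw": -0.3},
    {"x": 0, "y": -40, "z": -5, "rx": 0, "ry": 0, "rz": 0, "claw": -0.3},
    {"x": 0, "y": 0, "z": -5, "rx": 0, "ry": 0, "rz": 0, "claw": -0.3},
    {"x": 0, "y": 0, "z": 0, "rx": 0, "ry": 0, "rz": 0, "claw": -0.3}
  ]
}}

```text
time: 16.53
position: [0.5191, -0.2589, 0.2267]
tool_rot: [0.089, -3.033, -0.782]
force: [0.7, 0.5, 0.2]
gripper_width: 0.0302
```

Run:
```python
from h import *
print(bot.sense()['position'],bot.sense()['force'])
a=snap('side','side27.png')[:,:,::-1];b=snap('top','top27.png')[:,:,::-1]
cv2.imwrite('pics/c27.png',np.hstack([cv2.resize(a[140:255,175:295],(400,400)),cv2.resize(b[180:280,160:270],(400,400))]))
cv2.imwrite('pics/c27s.png',cv2.resize(a[140:255,175:295],None,fx=5.2,fy=5.2,interpolation=2))
cv2.imwrite('pics/c27t.png',cv2.resize(b[180:280,145:280],None,fx=5.5,fy=5.5,interpolation=2))
```

```text
[ 0.51905893 -0.25891733  0.22671817] [0.65272618 0.48138305 0.22971051]
```

View pics/c27s.png

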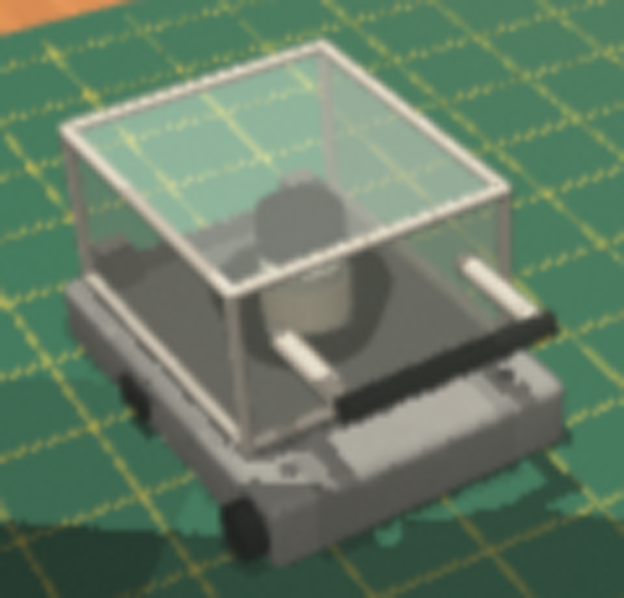

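View pics/c27t.png

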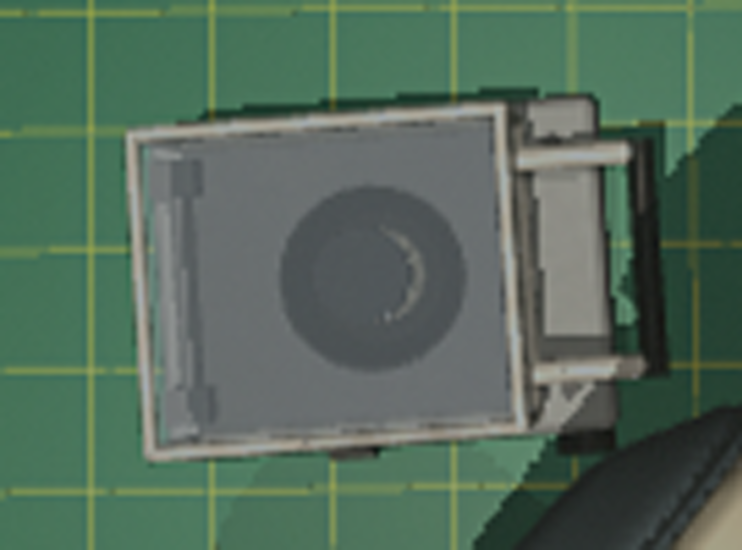

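Run:
```python
from h import *
def tri(a,b):
    c1,d1=ray('top',*a);c2,d2=ray('side',*b)
    s=np.linalg.lstsq(np.c_[d1,-d2],c2-c1,rcond=None)[0]; return (c1+d1*s[0]+c2+d2*s[1])/2
T=lambda x,y:(x/5.5+145-.4,y/5.5+180-.4); S=lambda x,y:(x/5.2+175-.4,y/5.2+140-.4)
for a,b in [((645,140),(553,322)),((655,375),(342,407)),((500,106),(507,188)),((523,430),(235,293)),((130,133),(323,43)),((150,460),(65,128))]:print(tri(T(*a),S(*b)))
print('cap',onz('top',*T(362,276),.10),bar(0))
```

```text
[ 0.55704382 -0.03695315  0.09276326]
[ 0.45847332 -0.04013688  0.09250617]
[0.57029755 0.02110474 0.12115368]
[0.43941946 0.01228813 0.12190464]
[0.56091308 0.17154888 0.12187078]
[0.42927089 0.16317839 0.12202879]
cap [0.50165181 0.08097137 0.1       ] [ 0.50740768 -0.03780102  0.09      ]
```

Bar height 92.6 mm (closed: 90), hood top level at 121–122 mm on all corners; jar cap over cup centre within ~2 mm. Robot clear. Handing in.

```bash
python3 -c "
from cell import bot
print(bot.job_done(), bot.sense()['time'])"
```

```text
the job is handed in; nothing more can be done
the job is handed in; nothing more can be done
```

The guard is closed over the large black-capped jar, which stands upright in the mixer's cup. I handed the job in at about 16.7 s of the 72 s allowed. The hand-in reports no verdict, so the result below rests on my own checks.

**What I did:**
- I raised the guard to about 1.69 rad by holding the bar loosely between the fingers.
- I gripped the jar and set it down on the cup floor. The wrist force was about 52 N at touchdown. I then backed off slightly, to just above the floor, before letting go.
- I lowered the guard by the bar until it met its stop, where the fingers pressed with about 37 N, then backed the arm well clear.

**Last checks:**

| Check | Measured | Expected |
|---|---|---|
| Bar height | 92.6 mm | 90 mm when closed, so the guard is at about 0.01 rad |
| Hood top corners | level at 121–122 mm | 120 mm |
| Jar cap centre | within about 2 mm of the cup centre | within 12 mm |
| Force on the tool | no contact, under 1 N | no contact |

**Disagreements:** Before the grasp, the camera estimates of the jar's position differed by up to about 8 mm between views, partly because some pictures were taken while the arm was still settling. The estimates of the cup centre differed by about 3 mm. The picture taken after the grasp showed the jar centred in the grip to about 1 mm.

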